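# Change over the casts in the dry-air box

### The arm

A 6-joint arm with a two-finger parallel gripper is mounted at the origin on a cart in front of the work surface, level with it; the furniture and walls round the work are solid. World frame = base frame: x ahead of the robot, y to its left, z up, the work surface at z = 0. Lengths are in m, angles in rad, forces in N, time in s.
With the tool pointing down it reaches from about 0.375 to 0.975 m from the base axis. Payload 3.8 kg.
Tool frame: the origin (TCP) lies midway between the tips of the shut fingers; the grasp point (between the pads) lies 19 mm behind it; z points along the fingers, y is the direction in which the jaws open and shut (so a half turn about z gives the same grasp; the last joint's range is limited). The gripper opens to 85 mm and grips with 20 to 120 N. Pads are 22 mm wide; open, the fingers measure 114 mm over their backs; the gripper's body (76 mm by 85 mm) begins 54 mm behind the grasp point. The pads swing forward as they close: fully open they stand 13 mm farther back than shut.
Start: joints at [1.22, 0.264, 1.604, -0, 1.274, -0.037], TCP at [0.208, 0.642, 0.231] pointing down, gripper open.
Joint ranges: [-2.63, 2.63], [-0.94, 2.18], [0.31, 2.57], [-1.31, 4.45], [0, 2.66], [-2.55, 2.55]. Speed limits (rad/s): [2.57, 2.57, 3.14, 3.14, 3.14, 3.14].

### API

Orientations are given as a rotation vector (axis times angle).
In Python, from workcell import readout, read_camera, camera_params, bot gives the robot as it stands.
- The arm moves only by the tool apply_moves, never from a script. Its argument "plan" is a list that holds one entry, the list of rows, each a list of 7 numbers: the shift along the tool's x, y, z each as a share of 1000 mm, from -1 to 1, then the turn, a rotation vector about the tool's x, y, z each as a share of pi rad, from -1 to 1, then the gripper command: -1 is fully open, 1 is shut, values between are in proportion. A call has exactly 8 rows; each row is the pose to reach, as a shift and turn from the pose commanded when the call began, along the tool's axes at that moment, turning the shorter way round; what a row does not reach only later rows make up. A row lasts 1/12 s, in which the tool goes at most 41.7 mm and 7.16 degrees, less where a joint would pass 70% of its speed; a pose out of reach is approached as far as the arm can. A call with a number of a shift or a turn outside -1 to 1 is refused whole. A call with a gripper value outside its range is refused whole. The fingers move at their own pace and stop on an object; "force" is the grip in N (left out, the last holds). Time passes only in rows, so rows that repeat a pose let the fingers close, or fill a call up. It gives the time, the measured TCP pose, the force and the opening at its end, in the units of the state.
- readout.read_state(): the state, without advancing time (a new reading comes with each control period).
- read_camera(name): name is "scene" or "top"; returns the picture (400x640x3 uint8, red, green, blue); there is no depth.
- camera_params(name): a dict with "fovy" (degrees; the focal length in pixels is half the picture's height over the tangent of half this angle, whatever the lens; pixels are square), "cx", "cy" (the principal point, pixels), "rvec" (rotation vector, rad) and "tvec" (3), from world to camera coordinates, as OpenCV has them. Camera axes: x right, y down, z forward; pixel columns grow to the right and rows downward; lengths in m; the calibration is good to about 2 mm. A picture is of the moment at which its call begins. camera_params takes no time and is no camera call.
- bot.finish_job(): hands the job in, once; it reports no verdict.
The state is a dict: "time": time; "q": joint angles; "joint_vel": joint speeds; "joint_torque": joint torques, N m; "tool_pos": TCP position; "tcp_rot": TCP orientation; "wrist_force": force on the tool from outside, world axes, zero at the start; "torque": the same for the moment, N m; "width": opening from 0.0 (shut) to 1.0 (fully open).
Only numpy, scipy, OpenCV 4.12 (cv2) and the standard library are available. Lean on these libraries where they do the work, as an engineer would, in place of code of your own. Each camera call takes 0.05 s, during which the arm holds its last target.

### The job

Change over the plaster ear casts in the dry-air box: shut the air valve fully, lift the clear cover gently right back onto its stop, move the dry cast from the box to the cork mat, and lay every fresh cast from the table flat on the box's shelf, none on top of another. Then lower the cover gently all the way onto its seal, and only then set the valve half open, its handle at 45 degrees midway between shut and open. Keep the air shut off whenever the cover is up, and leave the tape, bowl and jar where they are.

Things in the scene. Friction and masses are not known exactly. Their poses are not given: they have to be found in the camera images.
- box: Dry-air box, fixed: low grey open-topped metal box, 142 mm (x, front to back) x 292 mm (y) x 85 mm high, walls 6 mm, inside 130 x 280 mm, with a perforated shelf inside, 40 mm below the rim. Origin at the centre of its underside, on the table; x points away from the robot to the hinge side, y left, z up. Place and yaw vary. An air pipe with the valve runs along its right (-y) side.
- box_shelf (a point): Centre of the box's perforated shelf, on its top surface (45 mm above the table); axes as the box's.
- cover (a joint): Clear cover, 152 x 292 x 10 mm, hinged along the box's far (+x) rim. Angle in rad: 0 = closed on the black seal, grows as the front edge is lifted, 1.69 (97 degrees, just past upright) = against its back stops. About 0.6 kg, hinge damped with slight friction: let go, it falls shut, but within about 10 degrees of upright and on the stops it stays. Lifting it at the bar takes 3 to 4 N.
- cover_hinge (a point): Middle of the cover's hinge axis, which runs along the box's y (77 mm behind the box's centre, 88 mm above the table).
- cover_bar (a point): Middle of the cover's handle: a round black bar, 12 mm thick, 130 mm long, parallel to the box's y, on two rods 44 mm in front of the cover's front edge (38 mm free gap; nothing below the bar). 196 mm from the hinge axis; 94 mm above the table when closed, 283 mm on the back stop. Fingers before and behind it, pointing straight down, can stay so all the way: the bar turns between them.
- valve (a joint): Quarter-turn air valve, vertical stem, right of the box. Angle in rad: 0 = shut (handle square across the pipe, pointing to the box's right, -y), grows counter-clockwise seen from above, 1.571 = fully open (handle along the pipe, pointing to the box's back, +x). Firm stops; friction 0.15 N m holds it. A white dial under it has ticks every 22.5 degrees, long ones at shut, 45 degrees and open.
- valve_axis (a point): Centre of the valve stem at the height of the handle, 82 mm above the table, 20 mm in front and 212 mm to the right of the box's centre.
- valve_grip (a point): Middle of the black sleeve of the valve handle: sleeve 13 mm wide, 17 mm high, 50 mm long, centred 58 mm from the valve axis and 83 mm above the table. Its -y axis points outward along the handle. The top of the air pipe is 28 mm below this point.
- cork_mat: Cork mat, 110 mm (x) x 150 mm (y) x 3 mm, fixed on the table to the left of the box towards the back; the place for the dry cast. Origin at the centre of its underside.
- dry_mid (a point): Centre (half-way up) of the dry plaster ear cast, the one that lies on the box's shelf at the start; 69 mm long (its x), 35 mm wide (its y), 17 mm thick (its z), 22 g, lying on its flat back. Pinch it across its width.
- cast_0_mid (a point): Centre (half-way up) of a fresh plaster ear cast of the same shape and size as the dry one (69 x 35 x 17 mm, x along its length, z up), lying on its flat back on the table to the left of the box. Two to four of the four fresh casts are present.
- cast_1_mid (a point): Centre (half-way up) of a fresh plaster ear cast of the same shape and size as the dry one (69 x 35 x 17 mm, x along its length, z up), lying on its flat back on the table to the left of the box. Two to four of the four fresh casts are present.
- cast_2_mid (a point): Centre (half-way up) of a fresh plaster ear cast of the same shape and size as the dry one (69 x 35 x 17 mm, x along its length, z up), lying on its flat back on the table to the left of the box. Two to four of the four fresh casts are present.
- cast_3_mid (a point): Centre (half-way up) of a fresh plaster ear cast of the same shape and size as the dry one (69 x 35 x 17 mm, x along its length, z up), lying on its flat back on the table to the left of the box. Two to four of the four fresh casts are present.
- bowl: Blue mixing bowl, 106 mm wide, 55 mm high, left of the cork mat; not part of the job. Origin at its underside.
- talc_jar: White jar with black lid, 58 mm wide, 69 mm high, at the back; not part of the job. Origin at its underside.
- tape: Roll of cream masking tape, 89 mm wide, 19 mm high, lying flat behind the box; not part of the job. Origin at its underside.

How it is judged:
By the outcome, as a careful person would: the job done as asked, in the order asked, and still so for the second after the job is handed in, with the robot touching nothing.
Of cast_0, cast_1, cast_2, cast_3 only 2 to 4 are there at a start; the rules pass over those that are not, and their reading is None.
At some moment in a run one of cast_0, cast_1, cast_2, cast_3 may be knocked a few centimetres aside while the robot is not near it.
It also fails if it takes over 210 s, if anything falls off the work surface, if the arm or the gripper's body presses on something with over 40 N, if the wrist force passes 120 N, or if a joint passes its speed limit or range.

## Working session

There is one attempt and no reset: what is moved stays moved. The work goes in short steps, Python scripts to look and compute and a tool call to move; the robot and the scene stay as the last step left them, time stands still between calls to the robot, and variables do not carry over. Pictures are saved under pics/ and viewed, and the job is handed in when it is done.

Besides the shell and the picture viewer there is one more tool, called after "Call:" as name(argument=value, ...) on one line, values as JSON. apply_moves: Moves the arm, as the interface text tells. Shift numbers are shares of 1000 mm and turn numbers shares of pi rad, none past 1 either way. Its arguments: {"type":"object","properties":{"plan":{"type":"array","items":{"type":"array","items":{"type":"array","items":{"type":"number","minimum":-1,"maximum":1}}}},"force":{"type":"number"}},"required":["plan"]}

```bash
ls -la; mkdir -p pics
cat > h.py <<'E'
import numpy as np, cv2
from scipy.spatial.transform import Rotation as R
from workcell import readout, read_camera, camera_params, bot
def snap(name,fn):
    im=read_camera(name); cv2.imwrite('pics/'+fn,im[:,:,::-1]); return im
def cam(name):
    p=camera_params(name); f=200/np.tan(np.radians(p['fovy'])/2)
    K=np.array([[f,0,p['cx']],[0,f,p['cy']],[0,0,1]]); return K,np.array(p['rvec'],float),np.array(p['tvec'],float)
def ray(name,u,v):
    K,r,t=cam(name); Rm=R.from_rotvec(r).as_matrix()
    d=Rm.T@np.linalg.inv(K)@np.array([u,v,1.]); return -Rm.T@t,d
def onz(name,u,v,z):
    o,d=ray(name,u,v); return o+d*(z-o[2])/d[2]
def proj(name,P):
    K,r,t=cam(name); P=np.atleast_2d(P).astype(float); q=R.from_rotvec(r).apply(P)+t; q=q@K.T; return q[:,:2]/q[:,2:]
E
python3 - <<'E'
from h import *
snap('scene','s0.png');snap('top','t0.png')
for n in('scene','top'): print(camera_params(n), ray(n,320,200))
print(readout.read_state())
E
```

```text
total 12
drwxr-xr-x  3 agent agent 4096 Dec  6 21:00 .
drwxr-xr-x 23 root  root  4096 Dec  6 21:00 ..
drwxr-xr-x  2 agent agent 4096 Dec  6 21:00 pics
{'fovy': 46.12565153896942, 'cx': 320.95214965412833, 'cy': 200.76359357708193, 'rvec': array([ 2.2244264 , -0.66691889,  0.32172526]), 'tvec': array([-0.45948847,  0.31737444,  1.18803498])} (array([-0.00855764, -0.80525418,  1.03671393]), array([ 0.42358919,  0.61448292, -0.66557471]))
{'fovy': 55.96900046472098, 'cx': 322.12349379091523, 'cy': 198.67359057320442, 'rvec': array([ 2.20502706, -2.13589181,  0.16031662]), 'tvec': array([0.0391769 , 0.6103683 , 1.13751731])} (array([0.46603955, 0.08675494, 1.20137864]), array([ 0.11794752, -0.01846802, -0.99287037]))
{'time': 0.1, 'q': array([ 1.22008105e+00,  2.64691347e-01,  1.60523259e+00,  1.75154131e-05,
        1.27371309e+00, -3.69024337e-02]), 'joint_vel': array([-7.97952532e-04, -8.02108553e-04, -2.74395536e-03, -9.15371992e-05,
        1.24767583e-03,  5.44190689e-04]), 'joint_torque': array([ 2.46281488e-04, -5.16701066e+01, -3.68594885e+01, -9.23418952e-05,
        6.16226564e-03, -1.16863652e-05]), 'tool_pos': array([0.20813459, 0.64141491, 0.23008003]), 'tcp_rot': array([-0.49085953, -3.10259156,  0.00314569]), 'wrist_force': array([ 0.20539789, -1.01411217,  0.57859843]), 'torque': array([-0.0373712 , -0.0199193 ,  0.00662501]), 'width': 1.0014084181860414}
```

View pics/s0.png

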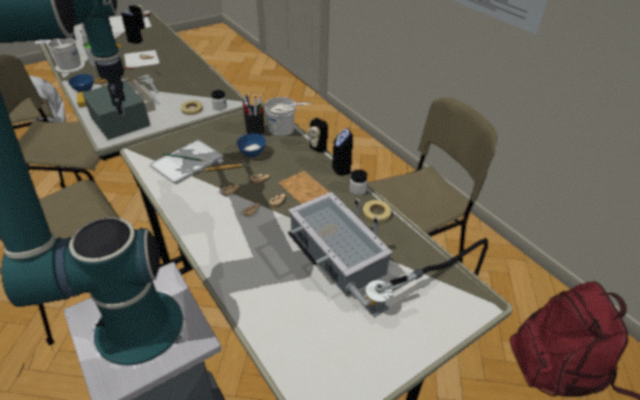

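View pics/t0.png

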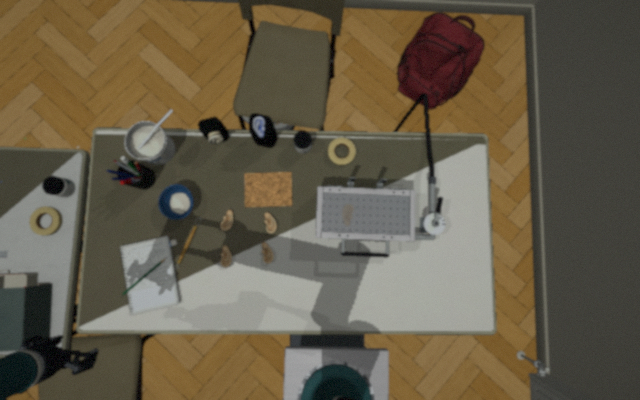

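Run:
```python
import cv2
t=cv2.imread('pics/t0.png'); s=cv2.imread('pics/s0.png')
cv2.imwrite('pics/t0a.png',cv2.resize(t[130:280,300:460],None,fx=5,fy=4*1.0,interpolation=cv2.INTER_CUBIC)[:600] if 0 else cv2.resize(t[140:280,300:460],None,fx=4,fy=4,interpolation=cv2.INTER_CUBIC))
cv2.imwrite('pics/t0b.png',cv2.resize(t[150:290,170:330],None,fx=4,fy=4,interpolation=cv2.INTER_CUBIC))
cv2.imwrite('pics/s0a.png',cv2.resize(s[160:310,210:410],None,fx=4,fy=4,interpolation=cv2.INTER_CUBIC))
```

```text
(no output)
```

View pics/t0a.png

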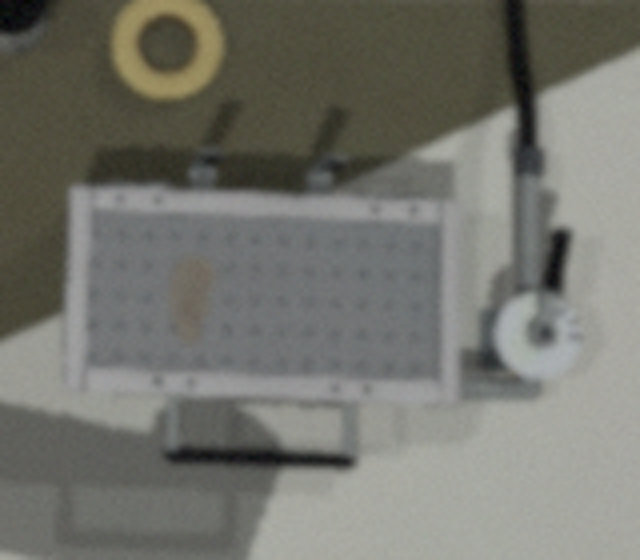

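View pics/t0b.png

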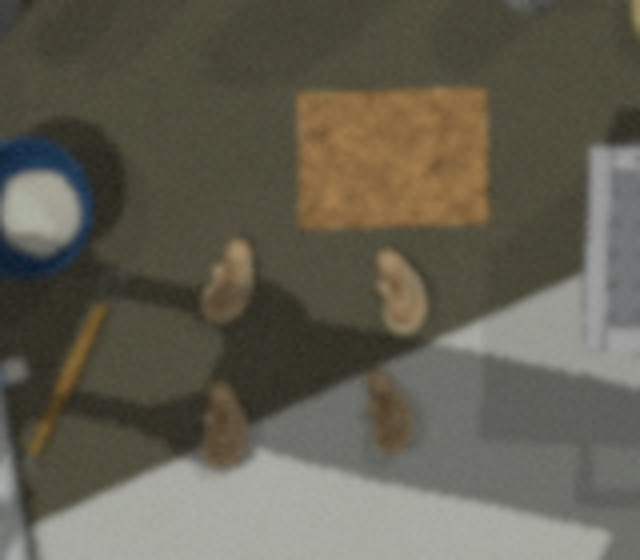

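View pics/s0a.png

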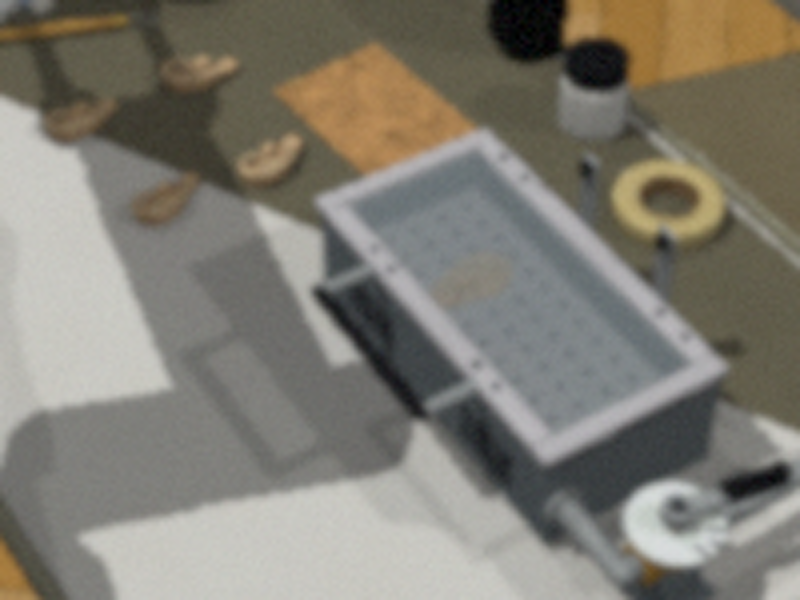

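Run:
```python
from h import *
def T(x,y,z,x0=300,y0=140): return onz('top',x0+(x+.5)/4-.5,y0+(y+.5)/4-.5,z)
def S(x,y,z,x0=210,y0=160): return onz('scene',x0+(x+.5)/4-.5,y0+(y+.5)/4-.5,z)
c=[T(70,186,.095),T(458,200,.095),T(458,400,.095),T(65,388,.095)]
print('top cover',np.round(c,4).tolist()); c=np.array(c)
print('sizes',[np.linalg.norm(c[i]-c[(i+1)%4]) for i in range(4)], c.mean(0))
d=[S(485,130,.095),S(728,368,.095),S(545,462,.095),S(318,202,.095)]; d=np.array(d)
print('scene cover',np.round(d,4).tolist(),[np.linalg.norm(d[i]-d[(i+1)%4]) for i in range(4)], d.mean(0))
b=[T(165,456,.094),T(355,461,.094)];print('bar',b,np.mean(b,0),np.linalg.norm(b[0]-b[1]))
b=[S(322,290,.094),S(418,408,.094)];print('bar s',b,np.mean(b,0),np.linalg.norm(b[0]-b[1]))
v=T(543,333,.09);g=T(558,260,.083);print('valve',v,g,np.linalg.norm(v-g))
v=S(682,512,.09);g=S(755,483,.083);print('valve s',v,g,np.linalg.norm(v-g))
im=cv2.imread('pics/t0.png').astype(int)
```

```text
top cover [[0.6387, 0.076, 0.095], [0.6381, -0.2144, 0.095], [0.4893, -0.2144, 0.095], [0.4892, 0.0749, 0.095]]
sizes [np.float64(0.29035262041702026), np.float64(0.14878008093126), np.float64(0.289323645578652), np.float64(0.14946423752947016)] [ 0.56385746 -0.06946255  0.095     ]
scene cover [[0.6391, 0.0763, 0.095], [0.6371, -0.2136, 0.095], [0.4861, -0.2116, 0.095], [0.4897, 0.076, 0.095]] [np.float64(0.28994101006330036), np.float64(0.15099063130208873), np.float64(0.2876718468421468), np.float64(0.14942503994055045)] [ 0.56299123 -0.06821807  0.095     ]
bar [array([4.42180440e-01, 4.22550516e-04, 9.40000000e-02]), array([ 0.44266761, -0.13884553,  0.094     ])] [ 0.44242402 -0.06921149  0.094     ] 0.13926893407383012
bar s [array([ 0.44611293, -0.00198233,  0.094     ]), array([ 0.44324038, -0.12889371,  0.094     ])] [ 0.44467665 -0.06543802  0.094     ] 0.12694388470588922
valve [ 0.54100615 -0.27945145  0.09      ] [ 0.59687729 -0.29351587  0.083     ] 0.05803785271508194
valve s [ 0.53740595 -0.28778691  0.09      ] [ 0.5955882 -0.2915698  0.083    ] 0.05872380347290682
```

```bash
cat >> h.py <<'E'
def rot_az(a):
    a=np.radians(a); y=np.array([np.cos(a),np.sin(a),0]);z=np.array([0,0,-1.]);x=np.cross(y,z)
    return R.from_matrix(np.stack([x,y,z],1))
def rel(p0,a0,p,a,n=4):
    R0=rot_az(a0) if np.isscalar(a0) else a0
    d=R0.inv().apply(np.array(p)-np.array(p0)); w=(R0.inv()*rot_az(a)).as_rotvec()/np.pi
    print(np.round(np.r_[d,w],n).tolist())
def st():
    s=readout.read_state(); Rm=R.from_rotvec(s['tcp_rot']).as_matrix()
    print('t',round(s['time'],2),'p',np.round(s['tool_pos'],4),'az',round(np.degrees(np.arctan2(Rm[1,1],Rm[0,1])),2),'z',np.round(Rm[:,2],4),'F',np.round(s['wrist_force'],1),'w',round(s['width'],3),'q',np.round(s['q'],2)); return s
E
python3 - <<'E'
from h import *
s=st(); R0=R.from_rotvec(s['tcp_rot'])
rel([.208,.642,.231],R0,[.596,-.292,.231],78)
E
```

```text
t 0.1 p [0.2081 0.6414 0.2301] az 72.02 z [-7.0e-04 -1.9e-03 -1.0e+00] F [ 0.2 -1.   0.6] w 1.001 q [ 1.22  0.26  1.61  0.    1.27 -0.04]
[-0.6574, -0.7686, 0.0015, -0.0006, -0.0001, -0.0332]
```

Call:
apply_moves(plan=[[[-0.214,-0.25,0,0,0,-0.033,-1],[-0.214,-0.25,0,0,0,-0.033,-1],[-0.214,-0.25,0,0,0,-0.033,-1],[-0.214,-0.25,0,0,0,-0.033,-1],[-0.214,-0.25,0,0,0,-0.033,-1],[-0.214,-0.25,0,0,0,-0.033,-1],[-0.214,-0.25,0,0,0,-0.033,-1],[-0.214,-0.25,0,0,0,-0.033,-1]]], force=40)

```text
time: 0.77
tool_pos: [0.3348, 0.3357, 0.2308]
tcp_rot: [-0.329, -3.124, 0.001]
wrist_force: [1.3, 0.2, 0.4]
width: 1.001
```

Call:
apply_moves(plan=[[[-0.189,-0.274,0,0,0,0,-1],[-0.189,-0.274,0,0,0,0,-1],[-0.189,-0.274,0,0,0,0,-1],[-0.189,-0.274,0,0,0,0,-1],[-0.189,-0.274,0,0,0,0,-1],[-0.189,-0.274,0,0,0,0,-1],[-0.189,-0.274,0,0,0,0,-1],[-0.189,-0.274,0,0,0,0,-1]]])

```text
time: 1.43
tool_pos: [0.4624, 0.0287, 0.2311]
tcp_rot: [0.33, 3.124, 0.0]
wrist_force: [0.5, 0.6, -0.1]
width: 1.001
```

Call:
apply_moves(plan=[[[-0.198,-0.288,0,0,0,0,-0.2],[-0.198,-0.288,0,0,0,0,-0.2],[-0.198,-0.288,0,0,0,0,-0.2],[-0.198,-0.288,0,0,0,0,-0.2],[-0.198,-0.288,0,0,0,0,-0.2],[-0.198,-0.288,0,0,0,0,-0.2],[-0.198,-0.288,0,0,0,0,-0.2],[-0.198,-0.288,0,0,0,0,-0.2]]])

```text
time: 2.1
tool_pos: [0.5899, -0.2792, 0.2305]
tcp_rot: [-0.33, -3.123, -0.001]
wrist_force: [-0.1, 1.0, 0.0]
width: 0.597
```

Call:
apply_moves(plan=[[[0,0,0,0,0,0,-0.2],[0,0,0,0,0,0,-0.2],[0,0,0,0,0,0,-0.2],[0,0,0,0,0,0,-0.2],[0,0,0,0,0,0,-0.2],[0,0,0,0,0,0,-0.2],[0,0,0,0,0,0,-0.2],[0,0,0,0,0,0,-0.2]]])

```text
time: 2.77
tool_pos: [0.5898, -0.2765, 0.2317]
tcp_rot: [0.328, 3.124, -0.0]
wrist_force: [0.2, -0.6, 0.8]
width: 0.601
```

Call:
apply_moves(plan=[[[-0.009,-0.014,0,0,0,0,-0.2],[-0.009,-0.014,0.04,0,0,0,-0.2],[-0.009,-0.014,0.08,0,0,0,-0.2],[-0.009,-0.014,0.11,0,0,0,-0.2],[-0.009,-0.014,0.13,0,0,0,-0.2],[-0.009,-0.014,0.15,0,0,0,-0.2],[-0.009,-0.014,0.165,0,0,0,-0.2],[-0.009,-0.014,0.165,0,0,0,-0.2]]])

```text
time: 3.43
tool_pos: [0.5928, -0.291, 0.0619]
tcp_rot: [-0.328, -3.117, -0.004]
wrist_force: [-0.0, 0.0, -1.0]
width: 0.595
```

Run:
```python
from h import *
st(); s=snap('scene','s1.png'); t=snap('top','t1.png')
cv2.imwrite('pics/s1a.png',cv2.resize(s[220:340,330:490,::-1],None,fx=5,fy=5,interpolation=cv2.INTER_CUBIC))
```

```text
t 3.43 p [ 0.5928 -0.291   0.0619] az 77.98 z [-0.0066  0.0035 -1.    ] F [-0.  0. -1.] w 0.595 q [-0.49  0.39  1.77 -0.    0.99 -1.86]
```

View pics/s1a.png

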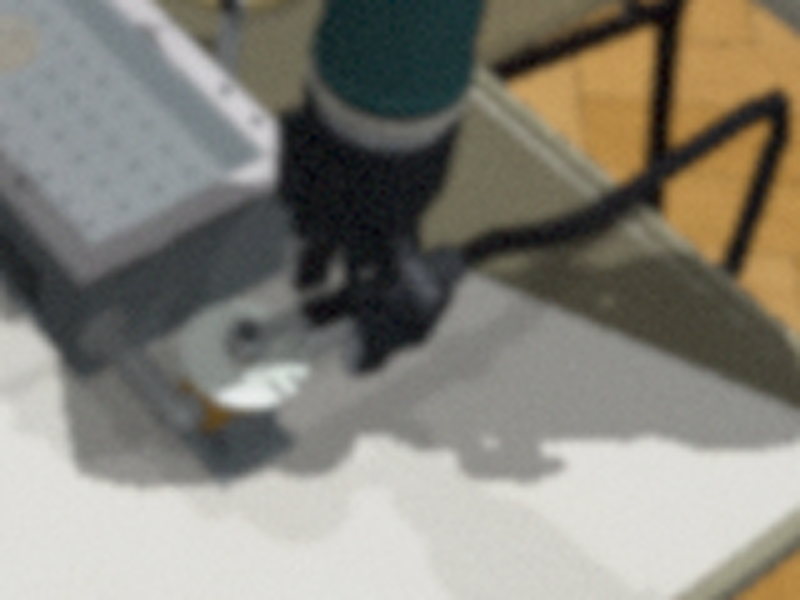

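Call:
apply_moves(plan=[[[0,0,0,0,0,0,1],[0,0,0,0,0,0,1],[0,0,0,0,0,0,1],[0,0,0,0,0,0,1],[0,0,0,0,0,0,1],[0,0,0,0,0,0,1],[0,0,0,0,0,0,1],[0,0,0,0,0,0,1]]], force=30)

```text
time: 4.2
tool_pos: [0.597, -0.2932, 0.0682]
tcp_rot: [0.329, 3.121, -0.001]
wrist_force: [0.1, 2.0, 5.9]
width: 0.146
```

Run:
```python
from h import *
s=st();print(s['torque'])
```

```text
t 4.2 p [ 0.597  -0.2932  0.0682] az 77.95 z [ 0.0028 -0.0011 -1.    ] F [0.1 2.  5.9] w 0.146 q [-0.49  0.38  1.77  0.    0.99 -1.85]
[2.36120265e-01 9.42611052e-03 1.94570662e-04]
```

```bash
cat >> h.py <<'E'
def arc(p0,a0,c,das):
    R0=rot_az(a0)
    for d in das:
        r=R.from_rotvec([0,0,np.radians(d)]).apply(np.r_[np.array(p0)[:2]-c,0])
        v=R0.inv().apply(np.r_[c,0]+r-np.r_[p0[:2],0]); print(np.round(np.r_[v,0,0,-d/180],4).tolist())
    print('end',(np.r_[c,0]+r)[:2],a0+d)
E
python3 - <<'E'
from h import *
arc([.5965,-.2925],78,np.array([.542,-.281]),-5*np.arange(1,9))
E
```

```text
[0.0002, -0.0049, 0.0, 0.0, 0.0, 0.0278]
[0.0008, -0.0097, 0.0, 0.0, 0.0, 0.0556]
[0.0019, -0.0144, 0.0, 0.0, 0.0, 0.0833]
[0.0033, -0.0191, 0.0, 0.0, 0.0, 0.1111]
[0.0052, -0.0235, 0.0, 0.0, 0.0, 0.1389]
[0.0074, -0.0279, 0.0, 0.0, 0.0, 0.1667]
[0.01, -0.032, 0.0, 0.0, 0.0, 0.1944]
[0.013, -0.0358, 0.0, 0.0, 0.0, 0.2222]
end [ 0.57635736 -0.32484144] 38
```

Call:
apply_moves(plan=[[[0.0002,-0.005,0,0,0,0.028,1],[0.001,-0.0097,0,0,0,0.056,1],[0.002,-0.0145,0,0,0,0.083,1],[0.0033,-0.019,0,0,0,0.111,1],[0.005,-0.0235,0,0,0,0.139,1],[0.0075,-0.028,0,0,0,0.167,1],[0.01,-0.032,0,0,0,0.194,1],[0.013,-0.036,0,0,0,0.222,1]]])

```text
time: 4.87
tool_pos: [0.5759, -0.3269, 0.0682]
tcp_rot: [1.38, 2.819, -0.003]
wrist_force: [-1.7, -0.8, 5.5]
width: 0.141
```

Run:
```python
from h import *
s=st();print(s['torque'])
```

```text
t 4.87 p [ 0.5759 -0.3269  0.0682] az 37.83 z [ 0.0015 -0.0028 -1.    ] F [-1.7 -0.8  5.5] w 0.141 q [-0.55  0.38  1.78 -0.    0.99 -1.21]
[-0.15620198  0.33384441  0.31064519]
```

Call:
apply_moves(plan=[[[0.0002,-0.005,0,0,0,0.028,1],[0.001,-0.0097,0,0,0,0.056,1],[0.002,-0.0145,0,0,0,0.083,1],[0.0033,-0.019,0,0,0,0.111,1],[0.005,-0.0235,0,0,0,0.139,1],[0.0075,-0.028,0,0,0,0.167,1],[0.01,-0.032,0,0,0,0.194,1],[0.013,-0.036,0,0,0,0.222,1]]])

```text
time: 5.53
tool_pos: [0.5389, -0.3395, 0.0683]
tcp_rot: [2.259, 2.178, -0.004]
wrist_force: [11.2, 0.3, 4.1]
width: 0.146
```

Run:
```python
from h import *
s=st();print(s['torque'])
```

```text
t 5.53 p [ 0.5389 -0.3395  0.0683] az -2.1 z [ 7.e-04 -4.e-03 -1.e+00] F [11.2  0.3  4.1] w 0.146 q [-0.6   0.33  1.83 -0.    0.97 -0.56]
[-0.01494604 -2.26235522  0.85476326]
```

Call:
apply_moves(plan=[[[0,0,0,0,0,0,-0.2],[0,0,0,0,0,0,-0.2],[0,0,0,0,0,0,-0.2],[0,0,0,0,0,0,-0.2],[0,0,0,0,0,0,-0.2],[0,0,0,0,0,0,-0.2],[0,0,-0.015,0,0,0,-0.2],[0,0,-0.04,0,0,0,-0.2]]])

```text
time: 6.2
tool_pos: [0.5366, -0.3353, 0.1027]
tcp_rot: [-2.253, -2.178, 0.002]
wrist_force: [0.1, -0.6, 0.6]
width: 0.602
```

Call:
apply_moves(plan=[[[0,0,-0.041,0,0,0,-0.2],[0,0,-0.08,0,0,0,-0.2],[0,0,-0.12,0,0,0,-0.2],[0,-0.04,-0.12,0,0,0,-0.2],[0,-0.08,-0.12,0,0,0,-0.2],[0,-0.12,-0.12,0,0,0,-0.2],[0,-0.15,-0.12,0,0,0,-0.2],[0,-0.15,-0.12,0,0,0,-0.2]]])

```text
time: 6.87
tool_pos: [0.3843, -0.331, 0.2257]
tcp_rot: [-2.259, -2.179, 0.003]
wrist_force: [-0.3, 0.2, -0.1]
width: 0.602
```

Run:
```python
from h import *
s=st()
s=snap('scene','s2.png'); t=snap('top','t2.png')
a=cv2.resize(s[240:340,330:450,::-1],None,fx=4,fy=4,interpolation=cv2.INTER_CUBIC)
b=cv2.resize(t[160:260,390:470,::-1],None,fx=4,fy=4,interpolation=cv2.INTER_CUBIC)
cv2.imwrite('pics/v2.png',np.hstack([a,b]))
```

```text
t 6.87 p [ 0.3843 -0.331   0.2257] az -2.05 z [-0.0035  0.001  -1.    ] F [-0.3  0.2 -0.1] w 0.602 q [-0.76 -0.05  1.96 -0.    1.23 -0.72]
```

View pics/v2.png

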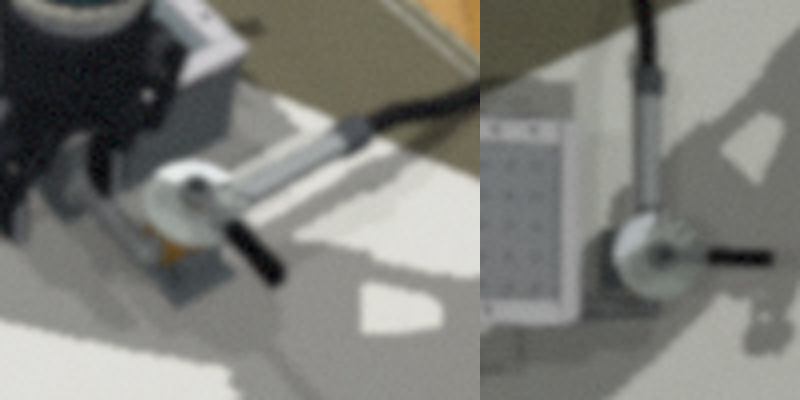

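Run:
```python
from h import *
def T(x,y,z): return onz('top',390+(x-480+.5)/4-.5,160+(y+.5)/4-.5,z)
def S(x,y,z): return onz('scene',330+(x+.5)/4-.5,240+(y+.5)/4-.5,z)
for F,a,b,c in((T,(660,255),(708,257),(772,258)),(S,(198,187),(230,228),(280,280))):
    a=F(*a,.09);b=F(*b,.083);c=F(*c,.083); d=c-b; print(a,(b+c)/2,np.degrees(np.arctan2(d[1],d[0]))+90)
rel([.384,-.331,.2275],-2,[.4435,-.069,.2275],0)
```

```text
[ 0.53944582 -0.27719051  0.09      ] [ 0.53995225 -0.33997077  0.083     ] 0.928305326843855
[ 0.53777554 -0.28336084  0.09      ] [ 0.53872308 -0.33836767  0.083     ] 0.8071188044506385
[0.2639, 0.0503, 0.0, 0.0, 0.0, -0.0111]
```

Call:
apply_moves(plan=[[[0.262,0.05,0,0,0,-0.011,-0.2],[0.262,0.05,0,0,0,-0.011,-0.2],[0.262,0.05,0,0,0,-0.011,0],[0.262,0.05,0,0,0,-0.011,0],[0.262,0.05,0,0,0,-0.011,0.2],[0.262,0.05,0,0,0,-0.011,0.2],[0.262,0.05,0,0,0,-0.011,0.2],[0.262,0.05,0,0,0,-0.011,0.2]]])

```text
time: 7.63
tool_pos: [0.45, -0.0679, 0.2266]
tcp_rot: [-2.214, -2.228, -0.003]
wrist_force: [-0.4, -0.2, 0.0]
width: 0.401
```

Call:
apply_moves(plan=[[[0,0,0,0,0,0,0.2],[0,0,0,0,0,0,0.2],[0,0,0,0,0,0,0.2],[0,0,0.03,0,0,0,0.2],[0,0,0.06,0,0,0,0.2],[0,0,0.07,0,0,0,0.2],[0,0,0.07,0,0,0,0.2],[0,0,0.07,0,0,0,0.2]]])

```text
time: 8.3
tool_pos: [0.4478, -0.0727, 0.1562]
tcp_rot: [-2.222, -2.219, 0.001]
wrist_force: [-0.3, -0.4, 0.6]
width: 0.401
```

Run:
```python
from h import *
s=st()
s=snap('scene','s3.png'); t=snap('top','t3.png')
a=cv2.resize(s[160:300,240:400,::-1],None,fx=4,fy=4,interpolation=cv2.INTER_CUBIC)
cv2.imwrite('pics/v3.png',a)
print(proj('scene',[[.4435,-.069,.094],[.4435,-.069,.158]]),)
```

```text
t 8.3 p [ 0.4478 -0.0727  0.1562] az -0.06 z [-1.3e-03  2.0e-04 -1.0e+00] F [-0.3 -0.4  0.6] w 0.401 q [-0.22 -0.1   2.14 -0.    1.1  -0.21]
[[302.08426977 247.40958073]
 [301.86165876 230.80059198]]
```

View pics/v3.png

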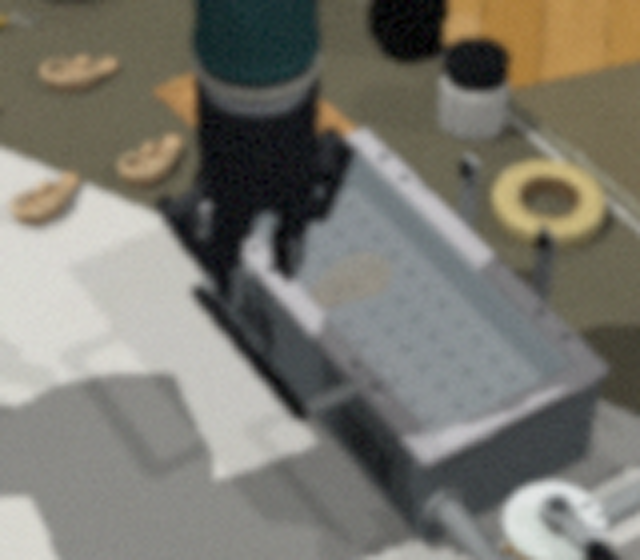

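```bash
cat >> h.py <<'E'
def avg(n=6):
    ps=[]
    for _ in range(n): read_camera('top'); ps.append(readout.read_state()['tool_pos'])
    print(np.mean(ps,0).round(4),np.std(ps,0).round(4))
E
python3 - <<'E'
from h import *
avg(8);st()
E
```

```text
[ 0.449  -0.0722  0.1576] [0.0004 0.0002 0.0005]
t 8.8 p [ 0.4484 -0.0719  0.1567] az 0.03 z [ 8.e-04 -2.e-04 -1.e+00] F [ 1.  -0.3 -0. ] w 0.405 q [-0.21 -0.1   2.14 -0.    1.1  -0.21]
```

Call:
apply_moves(plan=[[[0.003,-0.0065,0,0,0,0,0.2],[0.003,-0.0065,0,0,0,0,0.2],[0.003,-0.0065,0.02,0,0,0,0.2],[0.003,-0.0065,0.04,0,0,0,0.2],[0.003,-0.0065,0.06,0,0,0,0.2],[0.003,-0.0065,0.075,0,0,0,0.2],[0.003,-0.0065,0.083,0,0,0,0.2],[0.003,-0.0065,0.083,0,0,0,0.2]]])

```text
time: 9.47
tool_pos: [0.4396, -0.0685, 0.0713]
tcp_rot: [-2.218, -2.219, 0.004]
wrist_force: [-0.4, -0.9, 0.2]
width: 0.399
```

Call:
apply_moves(plan=[[[0,0,0,0,0,0,0.2],[0,0,0,0,0,0,1],[0,0,0,0,0,0,1],[0,0,0,0,0,0,1],[0,0,0,0,0,0,1],[0,0,0,0,0,0,1],[0,0,0,0,0,0,1],[0,0,0,0,0,0,1]]], force=30)

```text
time: 10.13
tool_pos: [0.4425, -0.0692, 0.0746]
tcp_rot: [2.22, 2.221, 0.002]
wrist_force: [-1.5, -0.7, 6.7]
width: 0.125
```

Run:
```python
from h import *
avg(4);st()
h=np.array([.6385,.088]); f0=np.radians(1.75)
def bp(th): a=np.radians(th)+f0; return h+.196*np.array([-np.cos(a),np.sin(a)])
for k in range(8):
    print(k,[ (np.round(bp(12*k+1.5*j)-bp(12*k),4)*[1,-1]).tolist() for j in (2,4,6,8)], bp(12*k+12))
```

```text
[ 0.4425 -0.0692  0.0746] [0. 0. 0.]
t 10.33 p [ 0.4425 -0.0692  0.0746] az 0.02 z [ 1.8e-03 -5.0e-04 -1.0e+00] F [-2.6  0.4  6.1] w 0.129 q [-0.21 -0.01  2.23 -0.    0.92 -0.21]
0 [[0.0006, -0.0102], [0.0017, -0.0204], [0.0033, -0.0306], [0.0055, -0.0406]] [0.44811695 0.13458643]
1 [[0.0027, -0.0099], [0.0059, -0.0196], [0.0096, -0.0292], [0.0138, -0.0386]] [0.46196315 0.17315127]
2 [[0.0047, -0.0091], [0.0099, -0.018], [0.0155, -0.0266], [0.0216, -0.0348]] [0.48352484 0.20799459]
3 [[0.0065, -0.0079], [0.0134, -0.0155], [0.0207, -0.0228], [0.0283, -0.0296]] [0.5118597  0.23759356]
4 [[0.008, -0.0064], [0.0163, -0.0124], [0.025, -0.018], [0.0339, -0.0231]] [0.54572935 0.26065458]
5 [[0.0092, -0.0046], [0.0186, -0.0088], [0.0282, -0.0124], [0.0379, -0.0155]] [0.58365351 0.27616977]
6 [[0.0099, -0.0026], [0.02, -0.0047], [0.0301, -0.0063], [0.0403, -0.0073]] [0.62397474 0.28346104]
7 [[0.0102, -0.0005], [0.0205, -0.0004], [0.0308, 0.0001], [0.041, 0.0013]] [0.66493078 0.28220972]
```

Call:
apply_moves(plan=[[[0,0.0003,-0.005,0,0,0,1],[0,0.0006,-0.01,0,0,0,1],[0,0.001,-0.0153,0,0,0,1],[0,0.0017,-0.0204,0,0,0,1],[0,0.0025,-0.0255,0,0,0,1],[0,0.0033,-0.0306,0,0,0,1],[0,0.0044,-0.0356,0,0,0,1],[0,0.0055,-0.0406,0,0,0,1]]])

```text
time: 11.0
tool_pos: [0.4472, -0.0692, 0.1143]
tcp_rot: [2.221, 2.222, -0.0]
wrist_force: [4.7, -3.1, -6.5]
width: 0.13
```

Run:
```python
from h import *
st();s=snap('scene','s4.png')
cv2.imwrite('pics/v4.png',cv2.resize(s[160:300,240:400,::-1],None,fx=4,fy=4,interpolation=cv2.INTER_CUBIC))
```

```text
t 11.0 p [ 0.4472 -0.0692  0.1143] az 0.03 z [ 1.e-04 -5.e-04 -1.e+00] F [ 4.7 -3.1 -6.5] w 0.13 q [-0.21 -0.05  2.18 -0.    1.01 -0.21]
```

View pics/v4.png

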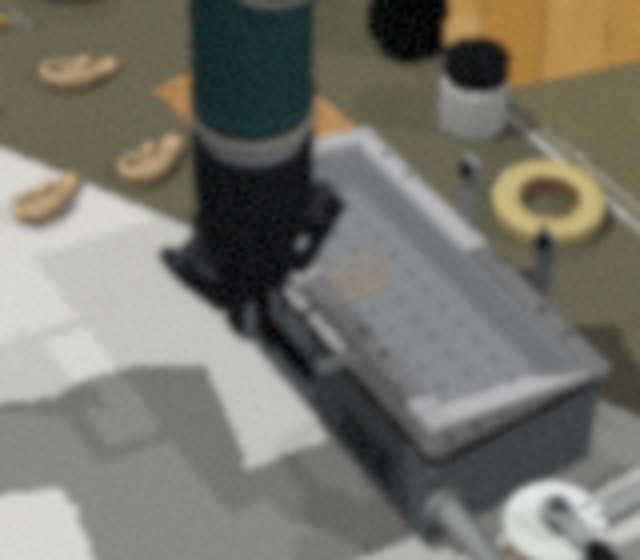

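Cover lifts with the bar. Continue.

Call:
apply_moves(plan=[[[0,0.0013,-0.005,0,0,0,1],[0,0.0027,-0.0099,0,0,0,1],[0,0.0042,-0.0148,0,0,0,1],[0,0.0059,-0.0196,0,0,0,1],[0,0.0077,-0.0244,0,0,0,1],[0,0.0096,-0.0292,0,0,0,1],[0,0.0117,-0.0339,0,0,0,1],[0,0.0138,-0.0386,0,0,0,1]]])

```text
time: 11.72
tool_pos: [0.4597, -0.0692, 0.1524]
tcp_rot: [-2.219, -2.221, 0.004]
wrist_force: [-1.9, -5.6, -4.3]
width: 0.13
```

Call:
apply_moves(plan=[[[0,0.0023,-0.0046,0,0,0,1],[0,0.0047,-0.0091,0,0,0,1],[0,0.0072,-0.0136,0,0,0,1],[0,0.0099,-0.018,0,0,0,1],[0,0.0127,-0.0223,0,0,0,1],[0,0.0155,-0.0266,0,0,0,1],[0,0.0185,-0.0307,0,0,0,1],[0,0.0216,-0.0348,0,0,0,1]]])

```text
time: 12.38
tool_pos: [0.4789, -0.0694, 0.1869]
tcp_rot: [-2.216, -2.218, 0.011]
wrist_force: [-8.7, -6.5, 1.0]
width: 0.127
```

Call:
apply_moves(plan=[[[0,0.0032,-0.004,0,0,0,1],[0,0.0065,-0.0079,0,0,0,1],[0,0.0099,-0.0117,0,0,0,1],[0,0.0134,-0.0155,0,0,0,1],[0,0.017,-0.0192,0,0,0,1],[0,0.0207,-0.0228,0,0,0,1],[0,0.0245,-0.0262,0,0,0,1],[0,0.0283,-0.0296,0,0,0,1]]])

```text
time: 13.05
tool_pos: [0.5055, -0.0696, 0.218]
tcp_rot: [-2.215, -2.217, 0.015]
wrist_force: [-17.6, -5.0, 12.4]
width: 0.124
```

Run:
```python
from h import *
st();s=snap('scene','s5.png')
cv2.imwrite('pics/v5.png',cv2.resize(s[100:300,220:420,::-1],None,fx=3,fy=3,interpolation=cv2.INTER_CUBIC))
```

```text
t 13.05 p [ 0.5055 -0.0696  0.218 ] az 0.04 z [-0.0125 -0.0012 -0.9999] F [-17.6  -5.   12.4] w 0.124 q [-0.18 -0.03  1.96 -0.    1.23 -0.18]
```

View pics/v5.png

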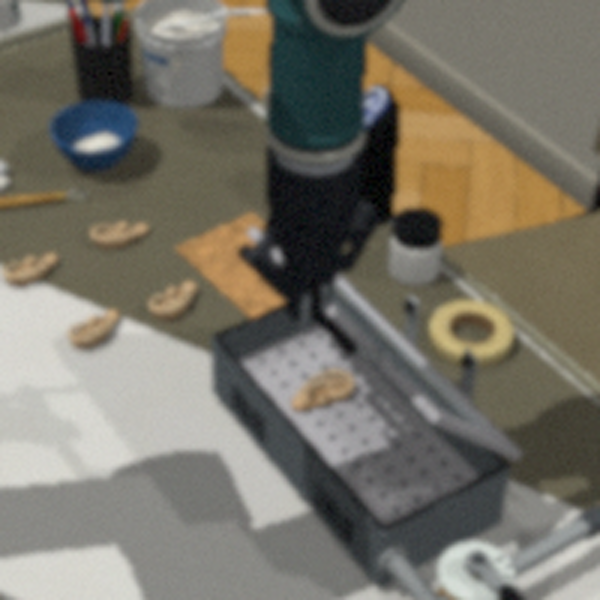

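Run:
```python
from h import *
from scipy.optimize import least_squares
P=np.array([(.4425,.0746),(.4472,.1143),(.4597,.1524),(.4789,.1869),(.5055,.218)])
f=lambda c:np.hypot(P[:,0]-c[0],P[:,1]-c[1])-.196
r=least_squares(f,[.638,.069]);print(r.x,r.fun)
c=r.x
for i in range(5): print(np.degrees(np.arctan2(P[i,1]-c[1],c[0]-P[i,0])))
h=np.array(c)
def bp(a): a=np.radians(a); return h+.196*np.array([-np.cos(a),np.sin(a)])
print(bp(49.8))
```

```text
[0.63885349 0.0738698 ] [ 0.00035485 -0.00012845 -0.00039078 -0.00014049  0.00035852]
0.21306980095047343
11.912156446058981
23.66977607807963
35.2467135484327
47.22409246065433
[0.51234379 0.22357382]
```

Run:
```python
from h import *
h=np.array([.639,.0735])
def bp(a): a=np.radians(a); return h+.1965*np.array([-np.cos(a),np.sin(a)])
p=np.array([.5117,.2182])
for k in range(4):
    print(k,[ (np.round(bp(48+12*k+1.5*j)-p,4)*[1,-1]).tolist() for j in (0,1,2,4,6,8)]); p=bp(60+12*k)
```

```text
0 [[-0.0042, -0.0013], [-0.0003, -0.0047], [0.0036, -0.008], [0.0118, -0.0143], [0.0203, -0.0201], [0.029, -0.0255]]
1 [[0.0, -0.0], [0.0045, -0.0025], [0.009, -0.0049], [0.0183, -0.0093], [0.0278, -0.0133], [0.0375, -0.0167]]
2 [[0.0, -0.0], [0.0049, -0.0015], [0.0099, -0.0029], [0.0199, -0.0053], [0.03, -0.0072], [0.0402, -0.0085]]
3 [[0.0, -0.0], [0.0051, -0.0005], [0.0103, -0.0008], [0.0205, -0.0011], [0.0308, -0.0008], [0.0411, -0.0]]
```

Call:
apply_moves(plan=[[[0,-0.002,-0.003,0,0,0,1],[0,0,-0.005,0,0,0,1],[0,0.0036,-0.008,0,0,0,1],[0,0.0077,-0.0112,0,0,0,1],[0,0.0118,-0.0143,0,0,0,1],[0,0.016,-0.0172,0,0,0,1],[0,0.0203,-0.0201,0,0,0,1],[0,0.029,-0.0255,0,0,0,1]]])

```text
time: 13.77
tool_pos: [0.5365, -0.0699, 0.2426]
tcp_rot: [-2.218, -2.219, 0.01]
wrist_force: [-6.3, -5.8, 3.5]
width: 0.128
```

Run:
```python
from h import *
st()
```

```text
t 13.77 p [ 0.5365 -0.0699  0.2426] az 0.02 z [-0.0077 -0.0017 -1.    ] F [-6.3 -5.8  3.5] w 0.128 q [-0.17  0.01  1.87 -0.    1.27 -0.17]
```

Call:
apply_moves(plan=[[[0,0.0045,-0.0026,0,0,0,1],[0,0.009,-0.0051,0,0,0,1],[0,0.0136,-0.0074,0,0,0,1],[0,0.0183,-0.0096,0,0,0,1],[0,0.023,-0.0117,0,0,0,1],[0,0.0278,-0.0137,0,0,0,1],[0,0.0326,-0.0155,0,0,0,1],[0,0.0375,-0.0172,0,0,0,1]]])

```text
time: 14.43
tool_pos: [0.5762, -0.0698, 0.2613]
tcp_rot: [-2.221, -2.221, 0.005]
wrist_force: [-4.3, -5.0, 3.0]
width: 0.124
```

Call:
apply_moves(plan=[[[0,0.0049,-0.0015,0,0,0,1],[0,0.0099,-0.0029,0,0,0,1],[0,0.0149,-0.0041,0,0,0,1],[0,0.0199,-0.0053,0,0,0,1],[0,0.025,-0.0063,0,0,0,1],[0,0.03,-0.0072,0,0,0,1],[0,0.0351,-0.0079,0,0,0,1],[0,0.0402,-0.0085,0,0,0,1]]])

```text
time: 15.1
tool_pos: [0.617, -0.0697, 0.2701]
tcp_rot: [2.221, 2.221, -0.003]
wrist_force: [-3.3, -5.2, 4.1]
width: 0.124
```

Run:
```python
from h import *
st();s=snap('scene','s6.png')
cv2.imwrite('pics/v6.png',cv2.resize(s[60:310,220:450,::-1],None,fx=2.4,fy=2.4,interpolation=cv2.INTER_CUBIC))
```

```text
t 15.1 p [ 0.617  -0.0697  0.2701] az 0.0 z [-0.001  -0.0014 -1.    ] F [-3.3 -5.2  4.1] w 0.124 q [-0.15  0.14  1.68 -0.    1.32 -0.15]
```

View pics/v6.png

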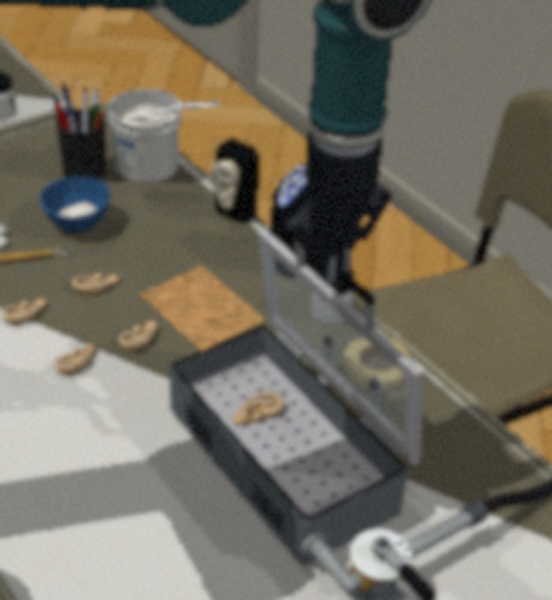

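Call:
apply_moves(plan=[[[0,0.004,-0.0003,0,0,0,1],[0,0.008,-0.0006,0,0,0,1],[0,0.012,-0.0008,0,0,0,1],[0,0.016,-0.001,0,0,0,1],[0,0.02,-0.001,0,0,0,1],[0,0.024,-0.001,0,0,0,1],[0,0.028,-0.0008,0,0,0,1],[0,0.032,-0.0006,0,0,0,1]]])

```text
time: 15.82
tool_pos: [0.6492, -0.0698, 0.2703]
tcp_rot: [2.221, 2.221, -0.002]
wrist_force: [-2.1, -6.4, 3.7]
width: 0.124
```

Call:
apply_moves(plan=[[[0,0.0015,0,0,0,0,1],[0,0.003,0,0,0,0,1],[0,0.0045,0.0001,0,0,0,1],[0,0.006,0.0002,0,0,0,1],[0,0.0075,0.0004,0,0,0,1],[0,0.009,0.0006,0,0,0,1],[0,0.0105,0.0008,0,0,0,1],[0,0.012,0.001,0,0,0,1]]])

```text
time: 16.48
tool_pos: [0.6612, -0.0698, 0.2692]
tcp_rot: [2.221, 2.221, -0.002]
wrist_force: [-2.4, -5.6, 2.2]
width: 0.126
```

Call:
apply_moves(plan=[[[0,0.001,0.0002,0,0,0,1],[0,0.002,0.0003,0,0,0,1],[0,0.003,0.0005,0,0,0,1],[0,0.004,0.0006,0,0,0,1],[0,0.005,0.0008,0,0,0,1],[0,0.006,0.001,0,0,0,1],[0,0.007,0.0011,0,0,0,1],[0,0.008,0.0012,0,0,0,1]]])

```text
time: 17.15
tool_pos: [0.6667, -0.0698, 0.2683]
tcp_rot: [-2.219, -2.219, 0.008]
wrist_force: [-11.8, -4.4, 8.5]
width: 0.125
```

Run:
```python
from h import *
st()
```

```text
t 17.15 p [ 0.6667 -0.0698  0.2683] az -0.01 z [-0.0059 -0.0013 -1.    ] F [-11.8  -4.4   8.5] w 0.125 q [-0.14  0.24  1.57 -0.    1.34 -0.14]
```

Call:
apply_moves(plan=[[[0,-0.001,0,0,0,0,0.6],[0,-0.001,0,0,0,0,0.4],[0,-0.001,0,0,0,0,0.2],[0,-0.001,0,0,0,0,0.2],[0,-0.001,0,0,0,0,0.2],[0,-0.001,-0.02,0,0,0,0.2],[0,-0.001,-0.05,0,0,0,0.2],[0,-0.001,-0.08,0,0,0,0.2]]])

```text
time: 17.82
tool_pos: [0.6677, -0.0684, 0.3454]
tcp_rot: [-2.218, -2.22, 0.003]
wrist_force: [1.4, 0.1, 0.6]
width: 0.397
```

Call:
apply_moves(plan=[[[0,0,-0.04,0,0,0,0.2],[0.04,-0.02,-0.04,0,0,0,0.2],[0.08,-0.04,-0.04,0,0,0,0.2],[0.12,-0.06,-0.04,0,0,0,0.2],[0.16,-0.07,-0.04,0,0,0,0.2],[0.2,-0.08,-0.04,0,0,0,0.2],[0.24,-0.09,-0.04,0,0,0,0.2],[0.25,-0.09,-0.04,0,0,0,0.2]]])

```text
time: 18.48
tool_pos: [0.5764, 0.1859, 0.3869]
tcp_rot: [-2.215, -2.224, -0.003]
wrist_force: [0.2, -0.0, 0.1]
width: 0.4
```

Run:
```python
from h import *
avg(4)
st();s=snap('scene','s7.png');t=snap('top','t7.png')
cv2.imwrite('pics/v7.png',cv2.resize(s[100:310,210:450,::-1],None,fx=3,fy=2.8,interpolation=cv2.INTER_CUBIC)[:600])
cv2.imwrite('pics/t7a.png',cv2.resize(t[140:280,200:430,::-1],None,fx=3.4,fy=3.4,interpolation=cv2.INTER_CUBIC))
```

```text
[0.5776 0.1841 0.3865] [0.0006 0.0023 0.0001]
t 18.68 p [0.5783 0.1814 0.3864] az 0.12 z [-0.e+00 -6.e-04 -1.e+00] F [ 0.6  0.2 -0.6] w 0.396 q [ 0.26  0.08  1.54 -0.    1.52  0.26]
```

View pics/v7.png

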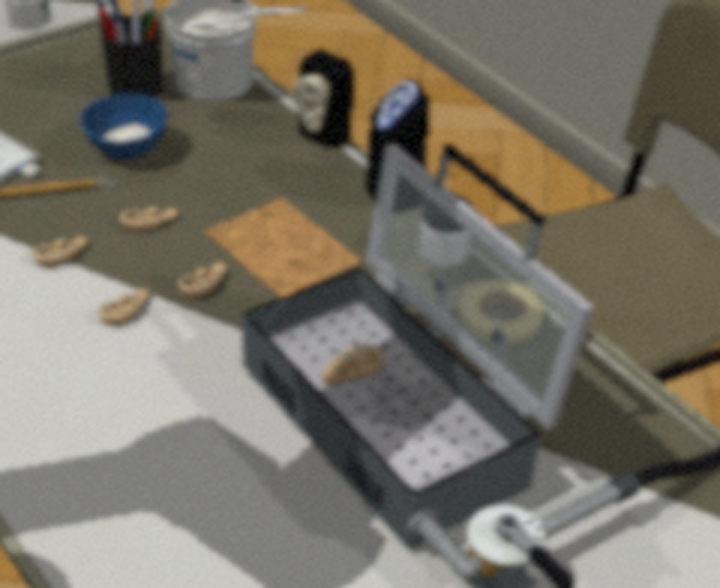

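View pics/t7a.png

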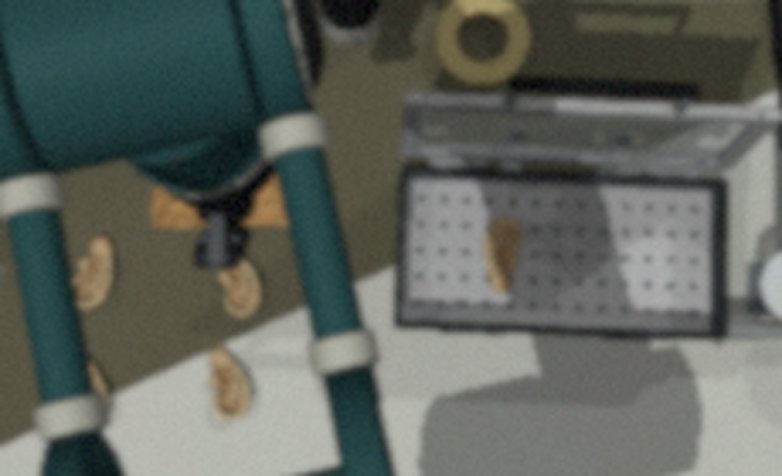

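```bash
cat >> h.py <<'E'
def blobs(im,name,roi,z,lo=(5,60,60),hi=(22,200,255),amin=40,out=None):
    hsv=cv2.cvtColor(im,cv2.COLOR_RGB2HSV)
    x0,y0,x1,y1=roi; m=cv2.inRange(hsv,np.array(lo),np.array(hi)); mm=np.zeros_like(m); mm[y0:y1,x0:x1]=m[y0:y1,x0:x1]
    mm=cv2.morphologyEx(mm,cv2.MORPH_CLOSE,np.ones((3,3)))
    n,l,s,c=cv2.connectedComponentsWithStats(mm); r=[]
    for i in range(1,n):
        if s[i,4]<amin: continue
        v,u=np.nonzero(l==i)
        W=np.array([onz(name,a,b,z)[:2] for a,b in zip(u,v)])
        rc=cv2.minAreaRect((W*1000).astype(np.float32))
        ev,ec=np.linalg.eigh(np.cov(W.T)); d=ec[:,1]
        az=np.degrees(np.arctan2(d[1],d[0])); az=(az+90)%180-90
        print(name,'n',s[i,4],'pix',c[i].round(1),'mean',W.mean(0).round(4),'rect c',np.round(rc[0],1),'size',np.round(rc[1],1),'az',round(az,1))
        r.append((W.mean(0),az))
    if out: cv2.imwrite('pics/'+out,cv2.resize(mm[y0:y1,x0:x1],None,fx=3,fy=3))
    return r
E
python3 - <<'E'
from h import *
t=cv2.imread('pics/t7.png')[:,:,::-1].copy();s=cv2.imread('pics/s7.png')[:,:,::-1].copy()
t0=cv2.imread('pics/t0.png')[:,:,::-1].copy()
hs=cv2.cvtColor(t,cv2.COLOR_RGB2HSV);print(hs[215,346:352],hs[240,330])
hs=cv2.cvtColor(s,cv2.COLOR_RGB2HSV);print(hs[230,325:332])
print('dry');blobs(t,'top',(322,195,412,235),.053,lo=(5,50,40),out='m1.png')
blobs(s,'scene',(310,215,345,240),.053,lo=(5,50,40),out='m2.png')
print('mat t0');blobs(t0,'top',(235,165,300,212),.003,lo=(8,100,60))
print('fresh s');blobs(s,'scene',(218,165,290,220),.0085,lo=(5,50,40))
E
```

```text
[[ 18 100  89]
 [ 18 128  82]
 [ 15 106  89]
 [ 17 103  89]
 [ 16  90  88]
 [ 16  67  91]] [ 40   9 167]
[[ 17  96 101]
 [ 17 107  95]
 [ 17 106  96]
 [ 16 101  96]
 [ 16 101 101]
 [ 16  96 106]
 [ 15  95 107]]
dry
top n 174 pix [347.4 213.6] mean [ 0.5632 -0.0199] rect c [561.2 -17.7] size [30.9 65.1] az -5.9
scene n 178 pix [327.6 230. ] mean [ 0.5629 -0.019 ] rect c [561.4 -16.6] size [40.8 66.5] az 5.3
mat t0
top n 1651 pix [267.8 189.1] mean [0.638  0.2327] rect c [638.6 232.2] size [113.7 153.5] az -86.1
fresh s
scene n 139 pix [228.6 167.5] mean [0.4693 0.4631] rect c [468.4 453.6] size [45.8 87.6] az -27.0Traceback (most recent call last):
  File "<stdin>", line 9, in <module>
  File "h.py", line 44, in blobs
    W=np.array([onz(name,a,b,z)[:2] for a,b in zip(u,v)])
                ~~~^^^^^^^^^^^^
  File "h.py", line 13, in onz
    o,d=ray(name,u,v); return o+d*(z-o[2])/d[2]
        ~~~^^^^^^^^^^
  File "h.py", line 10, in ray
    K,r,t=cam(name); Rm=R.from_rotvec(r).as_matrix()
          ~~~^^^^^^
  File "h.py", line 7, in cam
    p=camera_params(name); f=200/np.tan(np.radians(p['fovy'])/2)
ValueError: time passes only in moves, steps and waits
```

Run:
```python
import cv2,numpy as np
a=cv2.imread('pics/m1.png');b=cv2.imread('pics/m2.png')
c=np.zeros((max(a.shape[0],b.shape[0]),a.shape[1]+b.shape[1]+10,3),np.uint8);c[:a.shape[0],:a.shape[1]]=a;c[:b.shape[0],-b.shape[1]:]=b;cv2.imwrite('pics/mm.png',c)
```

```text
(no output)
```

View pics/mm.png

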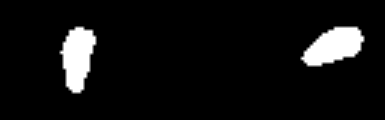

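Call:
apply_moves(plan=[[[-0.2,-0.016,0.136,0,0,-0.31,-0.3],[-0.2,-0.016,0.136,0,0,-0.31,-0.3],[-0.2,-0.016,0.136,0,0,-0.31,-0.3],[-0.2,-0.016,0.136,0,0,-0.31,-0.3],[-0.2,-0.016,0.136,0,0,-0.31,-0.3],[-0.2,-0.016,0.136,0,0,-0.31,-0.3],[-0.2,-0.016,0.136,0,0,-0.31,-0.3],[-0.2,-0.016,0.136,0,0,-0.31,-0.3]]])

```text
time: 19.45
tool_pos: [0.5608, -0.0227, 0.2481]
tcp_rot: [-0.922, -2.999, 0.002]
wrist_force: [-0.1, 0.1, -0.0]
width: 0.648
```

Call:
apply_moves(plan=[[[0,0,0,0,0,-0.168,-0.3],[0,0,0,0,0,-0.168,-0.3],[0,0,0,0,0,-0.168,-0.3],[0,0,0,0,0,-0.168,-0.3],[0,0,0,0,0,-0.168,-0.3],[0,0,0,0,0,-0.168,-0.3],[0,0,0,0,0,-0.168,-0.3],[0,0,0,0,0,-0.168,-0.3]]])

```text
time: 20.12
tool_pos: [0.5625, -0.0199, 0.2505]
tcp_rot: [-0.112, -3.14, 0.0]
wrist_force: [-0.2, 0.6, -0.2]
width: 0.65
```

```bash
python3 - <<'E'
import re
from workcell import camera_params
import pickle
pickle.dump({n:camera_params(n) for n in('scene','top')},open('cp.pkl','wb'))
s=open('h.py').read()
s=s.replace("def cam(name):\n    p=camera_params(name)","import pickle\nCP=pickle.load(open('cp.pkl','rb'))\ndef cam(name):\n    p=CP[name]")
open('h.py','w').write(s)
E
python3 - <<'E'
from h import *
avg(4);st()
E
```

```text
[ 0.5625 -0.0193  0.2505] [0.     0.0002 0.    ]
t 20.32 p [ 0.5625 -0.0191  0.2505] az 86.02 z [-0. -0. -1.] F [0.5 0.2 0.1] w 0.649 q [-0.08  0.04  1.82 -0.    1.28 -1.58]
```

Call:
apply_moves(plan=[[[0,0,0.04,0,0,0,-0.3],[0,0,0.08,0,0,0,-0.3],[0,0,0.12,0,0,0,-0.3],[0,0,0.15,0,0,0,-0.3],[0,0,0.17,0,0,0,-0.3],[0,0,0.19,0,0,0,-0.3],[0,0,0.203,0,0,0,-0.3],[0,0,0.203,0,0,0,-0.3]]])

```text
time: 20.98
tool_pos: [0.5598, -0.0186, 0.0442]
tcp_rot: [-0.108, -3.134, -0.0]
wrist_force: [-1.6, -0.3, 0.3]
width: 0.652
```

Call:
apply_moves(plan=[[[0,0,0,0,0,0,-0.3],[0,0,0,0,0,0,1],[0,0,0,0,0,0,1],[0,0,0,0,0,0,1],[0,0,0,0,0,0,1],[0,0,0,0,0,0,1],[0,0,0,0,0,0,1],[0,0,0,0,0,0,1]]], force=20)

```text
time: 21.65
tool_pos: [0.5642, -0.0189, 0.0495]
tcp_rot: [0.108, 3.136, -0.0]
wrist_force: [-0.3, -0.0, 5.3]
width: 0.387
```

Run:
```python
from h import *
st();s=snap('scene','s8.png')
cv2.imwrite('pics/v8.png',cv2.resize(s[150:310,230:430,::-1],None,fx=3.5,fy=3.5,interpolation=cv2.INTER_CUBIC)[:600])
```

```text
t 21.65 p [ 0.5642 -0.0189  0.0495] az 86.06 z [ 3.7e-03 -1.0e-04 -1.0e+00] F [-0.3 -0.   5.3] w 0.387 q [-0.08  0.24  2.    0.    0.9  -1.58]
```

View pics/v8.png

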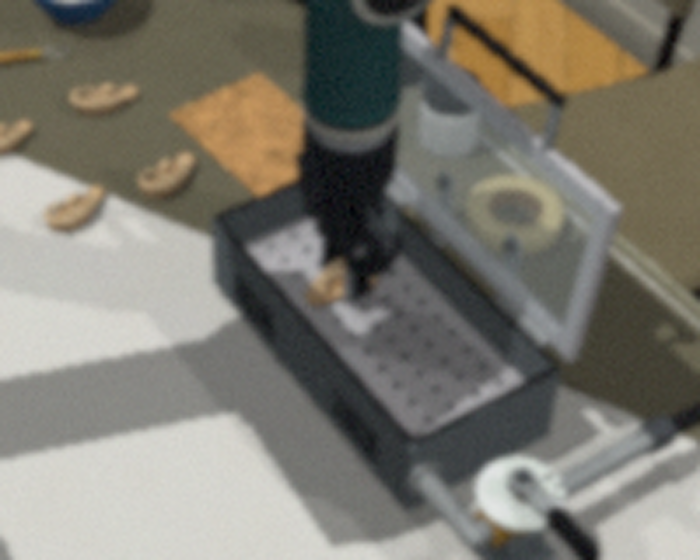

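Call:
apply_moves(plan=[[[0,0,-0.015,0,0,0,1],[0,0,-0.045,0,0,0,1],[0,0,-0.08,0,0,0,1],[0,0,-0.11,0,0,0,1],[0.002,0.04,-0.11,0,0,0,1],[0.005,0.08,-0.11,0,0,0,1],[0.008,0.12,-0.11,0,0,0,1],[0.011,0.16,-0.11,0,0,0,1]]])

```text
time: 22.37
tool_pos: [0.5626, 0.1427, 0.1585]
tcp_rot: [0.11, 3.138, 0.0]
wrist_force: [1.0, -1.0, 0.2]
width: 0.387
```

Call:
apply_moves(plan=[[[0.002,0.03,0,0,0,0,1],[-0.01,0.06,0,0,0,0,1],[-0.03,0.085,0,0,0,0,1],[-0.055,0.0965,0,0,0,0,1],[-0.069,0.0965,0,0,0,0,1],[-0.069,0.0965,0.03,0,0,0,1],[-0.069,0.0965,0.06,0,0,0,1],[-0.069,0.0965,0.09,0,0,0,1]]])

```text
time: 23.03
tool_pos: [0.6391, 0.2334, 0.0676]
tcp_rot: [0.108, 3.137, 0.001]
wrist_force: [-0.4, -0.8, 0.1]
width: 0.387
```

Call:
apply_moves(plan=[[[0,0,0,0,0,0,1],[0,0,0,0,0,0,1],[0,0,0,0,0,0,1],[0,0,0,0,0,0,1],[0,0,0,0,0,0,1],[0,0,0,0,0,0,1],[0,0,0,0,0,0,1],[0,0,0,0,0,0,1]]])

```text
time: 23.7
tool_pos: [0.6384, 0.2331, 0.0685]
tcp_rot: [0.108, 3.138, 0.001]
wrist_force: [-0.1, -0.7, -0.6]
width: 0.39
```

Run:
```python
from h import *
avg(3);st()
```

```text
[0.6381 0.233  0.0679] [0.0001 0.0001 0.0002]
t 23.85 p [0.638  0.233  0.0677] az 86.06 z [ 1.e-04  0.e+00 -1.e+00] F [-0.3  0.4 -0.1] w 0.386 q [ 0.31  0.41  1.73 -0.    1.   -1.19]
```

Call:
apply_moves(plan=[[[0,0,0.02,0,0,0,1],[0,0,0.035,0,0,0,1],[0,0,0.048,0,0,0,1],[0,0,0.055,0,0,0,1],[0,0,0.059,0,0,0,1],[0,0,0.061,0,0,0,1],[0,0,0.061,0,0,0,1],[0,0,0.061,0,0,0,1]]])

```text
time: 24.52
tool_pos: [0.6382, 0.2331, 0.0075]
tcp_rot: [0.108, 3.14, -0.0]
wrist_force: [-3.0, -0.7, 5.8]
width: 0.391
```

Call:
apply_moves(plan=[[[0,0,0,0,0,0,0.1],[0,0,0,0,0,0,-0.1],[0,0,0,0,0,0,-0.3],[0,0,0,0,0,0,-0.3],[0,0,-0.01,0,0,0,-0.3],[0,0,-0.04,0,0,0,-0.3],[0,0,-0.08,0,0,0,-0.3],[0,0,-0.12,0,0,0,-0.3]]])

```text
time: 25.18
tool_pos: [0.6366, 0.2325, 0.1266]
tcp_rot: [-0.108, -3.136, 0.002]
wrist_force: [0.4, 0.3, 1.8]
width: 0.654
```

Call:
apply_moves(plan=[[[0.04,-0.01,-0.02,0,0,0,-0.3],[0.08,-0.02,-0.05,0,0,0,-0.3],[0.114,-0.04,-0.07,0,0,0,-0.3],[0.114,-0.08,-0.09,0,0,0,-0.3],[0.114,-0.12,-0.1,0,0,0,-0.3],[0.114,-0.16,-0.11,0,0,0,-0.3],[0.114,-0.2,-0.12,0,0,0,-0.3],[0.114,-0.24,-0.12,0,0,0,-0.3]]])

```text
time: 25.85
tool_pos: [0.509, 0.0095, 0.2494]
tcp_rot: [0.106, 3.135, 0.0]
wrist_force: [0.7, -0.1, -0.2]
width: 0.649
```

Call:
apply_moves(plan=[[[0,-0.04,0,0,0,0,-0.3],[0,-0.08,0,0,0,0,-0.3],[0,-0.1,0,0,0,0,-0.3],[0,-0.1,0,0,0,0,-0.3],[0,-0.1,0,0,0,0,-0.3],[0,-0.1,0,0,0,0,-0.3],[0,-0.1,0,0,0,0,-0.3],[0,-0.1,0,0,0,0,-0.3]]])

```text
time: 26.52
tool_pos: [0.5017, -0.0877, 0.246]
tcp_rot: [0.105, 3.14, 0.0]
wrist_force: [0.1, 0.8, 0.3]
width: 0.65
```

Run:
```python
from h import *
avg(3);st()
s=snap('scene','s9.png');t=snap('top','t9.png')
cv2.imwrite('pics/t9a.png',cv2.resize(t[150:290,170:330,::-1],None,fx=4,fy=4,interpolation=cv2.INTER_CUBIC))
print('top');blobs(t,'top',(205,190,300,290),.010,lo=(5,50,40),out='m3.png')
print('scene');blobs(s,'scene',(210,165,290,220),.0085,lo=(5,50,40))
print('dry');blobs(s,'scene',(270,160,330,200),.0115,lo=(5,10,40),hi=(25,90,255))
```

```text
[ 0.5017 -0.0878  0.2459] [0.     0.0001 0.    ]
t 26.67 p [ 0.5017 -0.088   0.2459] az 86.16 z [-1.e-04  1.e-04 -1.e+00] F [ 0.3  0.1 -0.1] w 0.649 q [-0.22 -0.06  1.93  0.    1.27 -1.73]
top
top n 1252 pix [267.3 204.2] mean [0.5886 0.2311] rect c [565.6 237.6] size [136.6 189.5] az 79.6
top n 348 pix [226.9 218.9] mean [0.538  0.3555] rect c [540.2 360.7] size [85.9 89.5] az -15.6
top n 49 pix [208.9 217.1] mean [0.5419 0.4123] rect c [541.3 405.6] size [21.9 37.4] az 89.8
top n 228 pix [264.8 250. ] mean [0.4446 0.2323] rect c [447.8 237.3] size [89.6 40.3] az 34.8
top n 272 pix [223.9 255.1] mean [0.425  0.3581] rect c [424.  358.9] size [67.4 62.1] az 25.6
scene
scene n 213 pix [224.3 168.1] mean [0.4551 0.4684] rect c [454.8 452.4] size [ 62.5 120.9] az -26.2
scene n 244 pix [258.5 177. ] mean [0.5329 0.3592] rect c [532.1 356.2] size [ 93.1 107.2] az -40.5
scene n 258 pix [232.9 187.4] mean [0.4339 0.3561] rect c [438.7 355.4] size [88.7 94.8] az -16.9
scene n 413 pix [280. 193.] mean [0.5538 0.246 ] rect c [559.2 254.5] size [167.5  74.9] az 44.3
scene n 206 pix [254.  203.4] mean [0.4564 0.2467] rect c [468.7 253.5] size [144.9  49. ] az 45.7
dry
scene n 983 pix [285.1 175.3] mean [0.6146 0.3154] rect c [623.7 286.3] size [212.5 161.9] az 41.1
scene n 49 pix [304.6 183.6] mean [0.6463 0.2394] rect c [646.2 237. ] size [42.2 34.6] az -16.5
```

View pics/t9a.png

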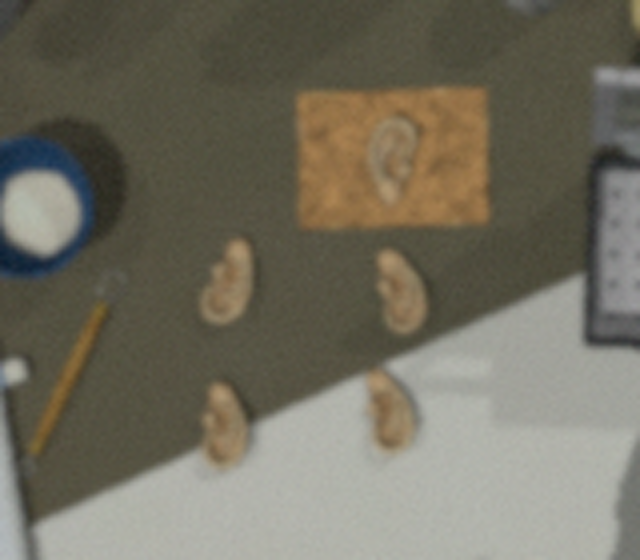

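View pics/m3.png

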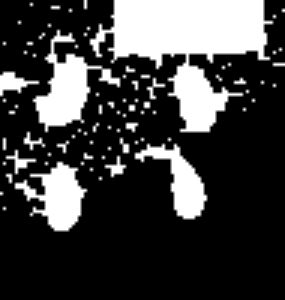

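```bash
cat >> h.py <<'E'
def casts(t,out=None,roi=(195,205,310,290)):
    b=cv2.GaussianBlur(t,(3,3),0); hsv=cv2.cvtColor(b,cv2.COLOR_RGB2HSV)
    m=cv2.inRange(hsv,np.array((5,55,95)),np.array((20,200,255)))
    b2=b.astype(int); m[(b2[:,:,0]-b2[:,:,2])<30]=0
    mm=np.zeros_like(m);x0,y0,x1,y1=roi;mm[y0:y1,x0:x1]=m[y0:y1,x0:x1]
    n,l,s,c=cv2.connectedComponentsWithStats(mm)
    for i in range(1,n):
        if s[i,4]<80: continue
        v,u=np.nonzero(l==i); W=np.array([onz('top',a,q,.010)[:2] for a,q in zip(u,v)])
        rc=cv2.minAreaRect((W*1000).astype(np.float32)); ev,ec=np.linalg.eigh(np.cov(W.T)); d=ec[:,1]
        az=(np.degrees(np.arctan2(d[1],d[0]))+90)%180-90
        print('n',s[i,4],'pix',c[i].round(1),'mean',W.mean(0).round(4),'rect',np.round(rc[0],1),np.round(rc[1],1),round(rc[2],1),'az',round(az,1))
    if out: cv2.imwrite('pics/'+out,cv2.resize(mm[y0:y1,x0:x1],None,fx=4,fy=4,interpolation=cv2.INTER_NEAREST))
E
python3 - <<'E'
from h import *
casts(cv2.imread('pics/t9.png')[:,:,::-1].copy(),'m4.png',(195,206,310,290))
E
```

```text
n 197 pix [226.8 220.3] mean [0.5334 0.3557] rect [535.5 353.3] [35.4 68.1] 73.0 az -13.8
n 189 pix [269.5 222.4] mean [0.5312 0.2215] rect [533.3 220.9] [68.1 32.7] 21.1 az 21.7
n 160 pix [266.8 252.3] mean [0.4376 0.2258] rect [440.9 225.7] [63.5 30. ] 16.9 az 18.4
n 187 pix [225.3 255.9] mean [0.4227 0.3536] rect [424.2 353.1] [64.7 34. ] 3.6 az 8.0
```

View pics/m4.png

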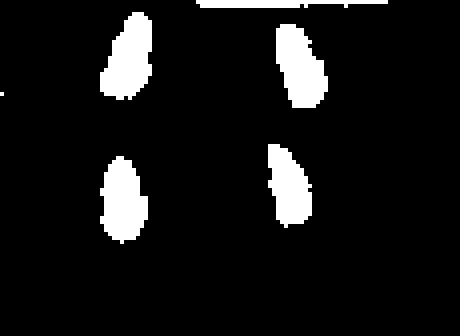

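```bash
cat >> h.py <<'E'
def plan(p0,a0,wps):
    # wps: (p,az,nrows,grip)
    R0=rot_az(a0); p,a=np.array(p0,float),a0; i=0
    for (q,b,n,g) in wps:
        q=np.array(q,float)
        for k in range(1,n+1):
            x=p+(q-p)*k/n; c=a+(b-a)*k/n; d=R0.inv().apply(x-np.array(p0))
            print([round(float(v),3) for v in d]+[0,0,round((a0-c)/180,3),g],end=',\n'); i+=1
            if i%8==0:
                print('--- end',np.round(x,4),c); R0=rot_az(c); p0=x; a0=c
        p,a=q,b
E
python3 - <<'E'
from h import *
plan([.5017,-.0878,.2459],86.1,[([.439,.2257,.13],108,10,-.3),([.439,.2257,.04],108,3,-.3),([.439,.2257,.015],108,2,-.3),([.439,.2257,.006],108,1,-.3)])
E
```

```text
[0.008, 0.031, 0.012, 0, 0, -0.012, -0.3],
[0.017, 0.062, 0.023, 0, 0, -0.024, -0.3],
[0.025, 0.093, 0.035, 0, 0, -0.037, -0.3],
[0.034, 0.123, 0.046, 0, 0, -0.049, -0.3],
[0.042, 0.154, 0.058, 0, 0, -0.061, -0.3],
[0.05, 0.185, 0.07, 0, 0, -0.073, -0.3],
[0.059, 0.216, 0.081, 0, 0, -0.085, -0.3],
[0.067, 0.247, 0.093, 0, 0, -0.097, -0.3],
--- end [0.4515 0.163  0.1532] 103.62
[-0.001, 0.032, 0.012, 0, 0, -0.012, -0.3],
[-0.003, 0.064, 0.023, 0, 0, -0.024, -0.3],
[-0.003, 0.064, 0.053, 0, 0, -0.024, -0.3],
[-0.003, 0.064, 0.083, 0, 0, -0.024, -0.3],
[-0.003, 0.064, 0.113, 0, 0, -0.024, -0.3],
[-0.003, 0.064, 0.126, 0, 0, -0.024, -0.3],
[-0.003, 0.064, 0.138, 0, 0, -0.024, -0.3],
[-0.003, 0.064, 0.147, 0, 0, -0.024, -0.3],
--- end [0.439  0.2257 0.006 ] 108.0
```

Call:
apply_moves(plan=[[[0.008,0.031,0.012,0,0,-0.012,-0.3],[0.017,0.062,0.023,0,0,-0.024,-0.3],[0.025,0.093,0.035,0,0,-0.037,-0.3],[0.034,0.123,0.046,0,0,-0.049,-0.3],[0.042,0.154,0.058,0,0,-0.061,-0.3],[0.05,0.185,0.07,0,0,-0.073,-0.3],[0.059,0.216,0.081,0,0,-0.085,-0.3],[0.067,0.247,0.093,0,0,-0.097,-0.3]]])

```text
time: 27.43
tool_pos: [0.4511, 0.1638, 0.1528]
tcp_rot: [-0.373, 3.119, 0.0]
wrist_force: [0.9, 0.1, -0.8]
width: 0.65
```

Call:
apply_moves(plan=[[[-0.001,0.032,0.012,0,0,-0.012,-0.3],[-0.003,0.064,0.023,0,0,-0.024,-0.3],[-0.003,0.064,0.053,0,0,-0.024,-0.3],[-0.003,0.064,0.083,0,0,-0.024,-0.3],[-0.003,0.064,0.105,0,0,-0.024,-0.3],[-0.003,0.064,0.113,0,0,-0.024,-0.3],[-0.003,0.064,0.113,0,0,-0.024,-0.3],[-0.003,0.064,0.113,0,0,-0.024,-0.3]]])

```text
time: 28.1
tool_pos: [0.4399, 0.2251, 0.0403]
tcp_rot: [0.487, -3.103, 0.0]
wrist_force: [0.7, -0.4, 0.5]
width: 0.649
```

Run:
```python
from h import *
avg(3);st()
t=snap('top','t10.png');s=snap('scene','s10.png')
cv2.imwrite('pics/v10.png',np.hstack([cv2.resize(t[170:290,190:330,::-1],(420,360),interpolation=cv2.INTER_CUBIC),cv2.resize(s[140:240,200:310,::-1],(380,360),interpolation=cv2.INTER_CUBIC)]))
```

```text
[0.4412 0.2255 0.0416] [0.0002 0.0001 0.0003]
t 28.25 p [0.4414 0.2256 0.0419] az 107.82 z [ 0.0033  0.0015 -1.    ] F [ 0.3  0.2 -0.5] w 0.653 q [ 0.42  0.13  2.15  0.    0.86 -1.46]
```

View pics/v10.png

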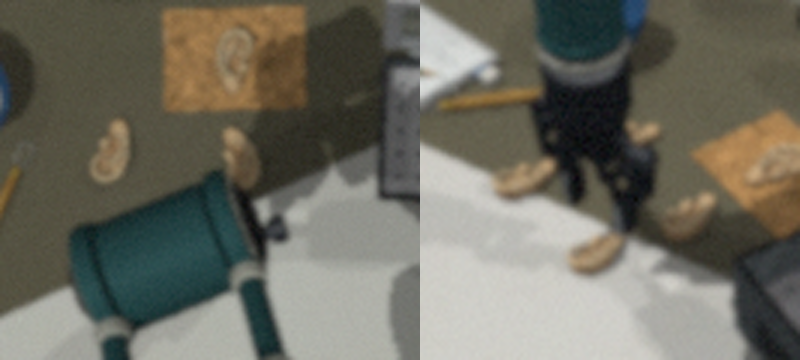

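Call:
apply_moves(plan=[[[0,0,0.01,0,0,0,-0.3],[0,0,0.02,0,0,0,-0.3],[0,0,0.028,0,0,0,-0.3],[0,0,0.033,0,0,0,-0.3],[0,0,0.035,0,0,0,-0.3],[0,0,0.035,0,0,0,1],[0,0,0.035,0,0,0,1],[0,0,0.035,0,0,0,1]]], force=20)

```text
time: 29.02
tool_pos: [0.4399, 0.2251, 0.0051]
tcp_rot: [-0.487, 3.103, 0.0]
wrist_force: [0.3, 0.5, -0.6]
width: 0.378
```

Call:
apply_moves(plan=[[[0,0,0,0,0,0,1],[0,0,0,0,0,0,1],[0,0,0,0,0,0,1],[0,0,0,0,0,0,1],[0,0,0,0,0,0,1],[0,0,-0.02,0,0,0,1],[0,0,-0.05,0,0,0,1],[0,0,-0.08,0,0,0,1]]])

```text
time: 29.68
tool_pos: [0.4382, 0.2244, 0.0847]
tcp_rot: [0.487, -3.1, 0.001]
wrist_force: [0.9, -0.4, 0.3]
width: 0.385
```

Run:
```python
from h import *
avg(3);st()
t=snap('top','t11.png');s=snap('scene','s11.png')
cv2.imwrite('pics/v11.png',np.hstack([cv2.resize(t[170:290,190:330,::-1],(420,360),interpolation=cv2.INTER_CUBIC),cv2.resize(s[120:220,200:310,::-1],(380,360),interpolation=cv2.INTER_CUBIC)]))
```

```text
[0.4431 0.2266 0.0901] [0.0006 0.0003 0.0015]
t 29.83 p [0.4423 0.2262 0.0881] az 107.84 z [ 0.0064  0.0029 -1.    ] F [ 0.4 -0.5 -1.2] w 0.383 q [ 0.42  0.06  2.12  0.    0.95 -1.46]
```

View pics/v11.png

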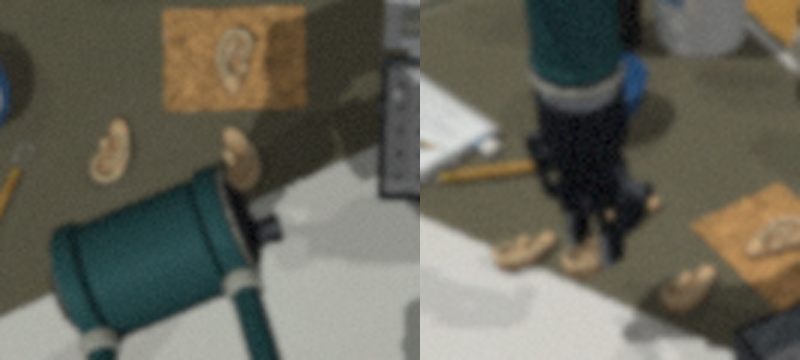

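Run:
```python
from h import *
plan([.4405,.2255,.087],107.8,[([.45,.18,.14],105,2,1),([.561,-.167,.14],90,11,1),([.561,-.167,.075],90,2,1),([.561,-.167,.065],90,1,1)])
```

```text
[0.002, -0.023, -0.027, 0, 0, 0.008, 1],
[0.005, -0.046, -0.053, 0, 0, 0.016, 1],
[0.005, -0.079, -0.053, 0, 0, 0.023, 1],
[0.005, -0.112, -0.053, 0, 0, 0.031, 1],
[0.005, -0.146, -0.053, 0, 0, 0.038, 1],
[0.005, -0.179, -0.053, 0, 0, 0.046, 1],
[0.005, -0.212, -0.053, 0, 0, 0.053, 1],
[0.005, -0.245, -0.053, 0, 0, 0.061, 1],
--- end [ 0.5105 -0.0093  0.14  ] 96.81818181818181
[-0.006, -0.033, 0.0, 0, 0, 0.008, 1],
[-0.013, -0.065, 0.0, 0, 0, 0.015, 1],
[-0.019, -0.098, 0.0, 0, 0, 0.023, 1],
[-0.025, -0.13, 0.0, 0, 0, 0.03, 1],
[-0.031, -0.163, 0.0, 0, 0, 0.038, 1],
[-0.031, -0.163, 0.032, 0, 0, 0.038, 1],
[-0.031, -0.163, 0.065, 0, 0, 0.038, 1],
[-0.031, -0.163, 0.075, 0, 0, 0.038, 1],
--- end [ 0.561 -0.167  0.065] 90.0
```

Call:
apply_moves(plan=[[[0.002,-0.023,-0.027,0,0,0.008,1],[0.005,-0.046,-0.053,0,0,0.016,1],[0.005,-0.079,-0.053,0,0,0.023,1],[0.005,-0.112,-0.053,0,0,0.031,1],[0.005,-0.146,-0.053,0,0,0.038,1],[0.005,-0.179,-0.053,0,0,0.046,1],[0.005,-0.212,-0.053,0,0,0.053,1],[0.005,-0.245,-0.053,0,0,0.061,1]]])

```text
time: 30.6
tool_pos: [0.5086, -0.0112, 0.1359]
tcp_rot: [0.186, -3.132, -0.001]
wrist_force: [0.8, 0.7, -0.7]
width: 0.385
```

Call:
apply_moves(plan=[[[-0.006,-0.033,0,0,0,0.008,1],[-0.013,-0.065,0,0,0,0.015,1],[-0.019,-0.098,0,0,0,0.023,1],[-0.025,-0.13,0,0,0,0.03,1],[-0.031,-0.163,0,0,0,0.038,1],[-0.031,-0.163,0.02,0,0,0.038,1],[-0.031,-0.163,0.035,0,0,0.038,1],[-0.031,-0.163,0.035,0,0,0.038,1]]])

```text
time: 31.27
tool_pos: [0.5561, -0.1673, 0.0971]
tcp_rot: [-0.002, -3.132, -0.005]
wrist_force: [-0.7, 0.8, -1.0]
width: 0.379
```

Run:
```python
from h import *
avg(6);st()
t=snap('top','t12.png');s=snap('scene','s12.png')
cv2.imwrite('pics/v12.png',np.hstack([cv2.resize(t[170:270,310:430,::-1],(420,350),interpolation=cv2.INTER_CUBIC),cv2.resize(s[180:290,280:400,::-1],(380,350),interpolation=cv2.INTER_CUBIC)]))
```

```text
[ 0.5593 -0.1674  0.1019] [0.0014 0.0002 0.0018]
t 31.57 p [ 0.5609 -0.1676  0.1039] az 90.07 z [ 1.4e-03 -5.0e-04 -1.0e+00] F [ 0.   0.3 -0.2] w 0.376 q [-0.33  0.21  1.92 -0.    1.01 -1.9 ]
```

View pics/v12.png

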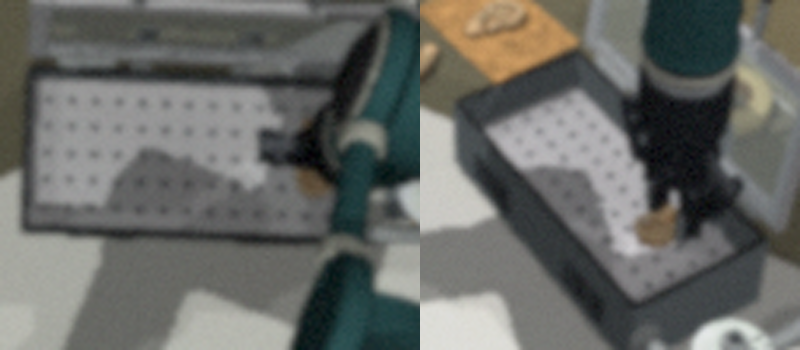

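Call:
apply_moves(plan=[[[0,0,0.02,0,0,0,1],[0,0,0.035,0,0,0,1],[0,0,0.044,0,0,0,1],[0,0,0.049,0,0,0,1],[0,0,0.051,0,0,0,1],[0,0,0.052,0,0,0,1],[0,0,0.052,0,0,0,1],[0,0,0.052,0,0,0,1]]])

```text
time: 32.33
tool_pos: [0.5609, -0.1681, 0.0518]
tcp_rot: [-0.001, 3.14, -0.001]
wrist_force: [0.2, -0.2, -0.6]
width: 0.384
```

Run:
```python
from h import *
st()
```

```text
t 32.33 p [ 0.5609 -0.1681  0.0518] az 90.02 z [ 1.4e-03 -5.0e-04 -1.0e+00] F [ 0.2 -0.2 -0.6] w 0.384 q [-0.33  0.27  1.96  0.    0.91 -1.9 ]
```

Call:
apply_moves(plan=[[[0,0,0.001,0,0,0,1],[0,0,0.0015,0,0,0,1],[0,0,0.0015,0,0,0,0],[0,0,0.0015,0,0,0,0],[0,0,0.0015,0,0,0,0],[0,0,-0.01,0,0,0,0],[0,0,-0.045,0,0,0,0],[0,0,-0.085,0,0,0,0]]])

```text
time: 33.0
tool_pos: [0.5575, -0.1669, 0.1343]
tcp_rot: [0.001, -3.135, -0.004]
wrist_force: [0.5, -1.3, 0.2]
width: 0.501
```

Run:
```python
from h import *
avg(3);st()
t=snap('top','t13.png');s=snap('scene','s13.png')
casts(t)
cv2.imwrite('pics/v13.png',np.hstack([cv2.resize(t[150:290,190:430,::-1],None,fx=2,fy=2,interpolation=cv2.INTER_CUBIC),cv2.resize(s[180:290,280:400,::-1],(305,280),interpolation=cv2.INTER_CUBIC)]))
```

```text
[ 0.5646 -0.1694  0.1442] [0.0007 0.0003 0.0018]
t 33.15 p [ 0.564  -0.1692  0.1418] az 90.02 z [ 0.0097 -0.0034 -0.9999] F [-0.4  0.1 -0.8] w 0.495 q [-0.33  0.17  1.89 -0.    1.07 -1.9 ]
n 123 pix [265.9 205.8] mean [0.5833 0.2354] rect [582.9 228.7] [  6.4 151.6] 1.9 az -87.4
n 195 pix [227.  219.9] mean [0.5347 0.355 ] rect [535.8 353.2] [34.9 67.9] 75.1 az -14.6
n 192 pix [269.7 222.5] mean [0.5309 0.221 ] rect [532.9 220.8] [67.1 34.6] 21.1 az 21.6
n 193 pix [225.4 255.7] mean [0.4233 0.3534] rect [424.2 353.1] [64.9 34. ] 3.4 az 8.2
```

View pics/v13.png

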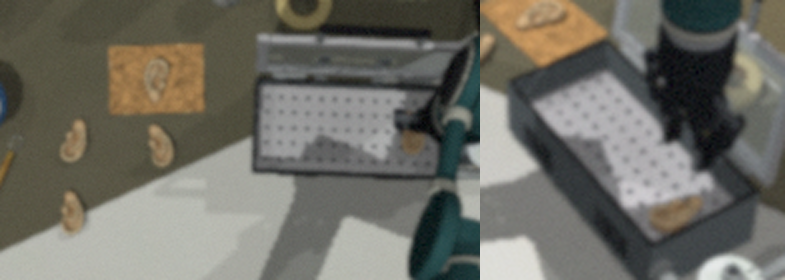

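Run:
```python
from h import *
plan([.561,-.1685,.138],90,[([.532,.221,.138],111.5,11,-.3),([.532,.221,.05],111.5,3,-.3),([.532,.221,.04],111.5,1,-.3),([.532,.221,.04],111.5,1,-.3)])
```

```text
[0.003, 0.035, 0.0, 0, 0, -0.011, -0.3],
[0.005, 0.071, 0.0, 0, 0, -0.022, -0.3],
[0.008, 0.106, 0.0, 0, 0, -0.033, -0.3],
[0.011, 0.142, 0.0, 0, 0, -0.043, -0.3],
[0.013, 0.177, 0.0, 0, 0, -0.054, -0.3],
[0.016, 0.212, 0.0, 0, 0, -0.065, -0.3],
[0.018, 0.248, 0.0, 0, 0, -0.076, -0.3],
[0.021, 0.283, 0.0, 0, 0, -0.087, -0.3],
--- end [0.5399 0.1148 0.138 ] 105.63636363636364
[-0.007, 0.035, 0.0, 0, 0, -0.011, -0.3],
[-0.014, 0.07, 0.0, 0, 0, -0.022, -0.3],
[-0.021, 0.104, 0.0, 0, 0, -0.033, -0.3],
[-0.021, 0.104, 0.029, 0, 0, -0.033, -0.3],
[-0.021, 0.104, 0.059, 0, 0, -0.033, -0.3],
[-0.021, 0.104, 0.088, 0, 0, -0.033, -0.3],
[-0.021, 0.104, 0.098, 0, 0, -0.033, -0.3],
[-0.021, 0.104, 0.098, 0, 0, -0.033, -0.3],
--- end [0.532 0.221 0.04 ] 111.5
```

Call:
apply_moves(plan=[[[0.003,0.035,0,0,0,-0.011,-0.3],[0.005,0.071,0,0,0,-0.022,-0.3],[0.008,0.106,0,0,0,-0.033,-0.3],[0.011,0.142,0,0,0,-0.043,-0.3],[0.013,0.177,0,0,0,-0.054,-0.3],[0.016,0.212,0,0,0,-0.065,-0.3],[0.018,0.248,0,0,0,-0.076,-0.3],[0.021,0.283,0,0,0,-0.087,-0.3]]])

```text
time: 33.92
tool_pos: [0.5372, 0.1166, 0.1341]
tcp_rot: [0.43, -3.108, 0.0]
wrist_force: [0.7, -0.9, 0.7]
width: 0.654
```

Call:
apply_moves(plan=[[[-0.007,0.035,0,0,0,-0.011,-0.3],[-0.014,0.07,0,0,0,-0.022,-0.3],[-0.021,0.104,0,0,0,-0.033,-0.3],[-0.021,0.104,0.029,0,0,-0.033,-0.3],[-0.021,0.104,0.059,0,0,-0.033,-0.3],[-0.021,0.104,0.088,0,0,-0.033,-0.3],[-0.021,0.104,0.098,0,0,-0.033,-0.3],[-0.021,0.104,0.098,0,0,-0.033,-0.3]]])

```text
time: 34.58
tool_pos: [0.5267, 0.2193, 0.0331]
tcp_rot: [0.588, -3.076, 0.003]
wrist_force: [-1.0, -0.5, 0.1]
width: 0.656
```

Run:
```python
from h import *
avg(6);st()
t=snap('top','t14.png');s=snap('scene','s14.png')
cv2.imwrite('pics/v14.png',np.hstack([cv2.resize(t[170:290,190:330,::-1],(420,360),interpolation=cv2.INTER_CUBIC),cv2.resize(s[120:220,200:310,::-1],(380,360),interpolation=cv2.INTER_CUBIC)]))
```

```text
[0.5317 0.2209 0.0386] [0.0015 0.0005 0.0016]
t 34.88 p [0.533  0.2213 0.0401] az 111.6 z [ 0.0035  0.0013 -1.    ] F [ 0.5 -0.   0.4] w 0.648 q [ 0.35  0.27  1.98 -0.    0.89 -1.6 ]
```

View pics/v14.png

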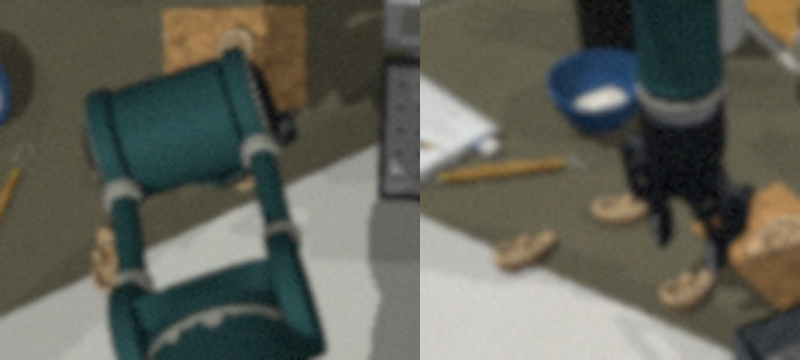

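Call:
apply_moves(plan=[[[0,0,0.01,0,0,0,-0.3],[0,0,0.02,0,0,0,-0.3],[0,0,0.027,0,0,0,-0.3],[0,0,0.032,0,0,0,-0.3],[0,0,0.0335,0,0,0,-0.3],[0,0,0.0335,0,0,0,1],[0,0,0.0335,0,0,0,1],[0,0,0.0335,0,0,0,1]]])

```text
time: 35.65
tool_pos: [0.5316, 0.2211, 0.0047]
tcp_rot: [-0.589, 3.085, 0.0]
wrist_force: [0.3, -0.3, 0.1]
width: 0.387
```

Call:
apply_moves(plan=[[[0,0,0,0,0,0,1],[0,0,0,0,0,0,1],[0,0,0,0,0,0,1],[0,0,0,0,0,0,1],[0,0,-0.01,0,0,0,1],[0,0,-0.03,0,0,0,1],[0,0,-0.055,0,0,0,1],[0,0,-0.08,0,0,0,1]]])

```text
time: 36.32
tool_pos: [0.5306, 0.2207, 0.0853]
tcp_rot: [0.589, -3.084, 0.0]
wrist_force: [-0.1, 1.2, -0.2]
width: 0.387
```

Run:
```python
from h import *
avg(3);st()
s=snap('scene','s15.png')
cv2.imwrite('pics/v15.png',cv2.resize(s[120:220,200:310,::-1],(440,400),interpolation=cv2.INTER_CUBIC))
plan([.5325,.221,.087],111.5,[([.532,.18,.14],110,2,1),([.561,-.102,.14],90,8,1),([.561,-.102,.104],90,3,1),([.561,-.102,.104],90,3,1)])
```

```text
[0.5345 0.2222 0.0901] [0.0006 0.0002 0.0014]
t 36.47 p [0.5338 0.2219 0.0882] az 111.62 z [ 0.0063  0.0023 -1.    ] F [-1.4  0.3 -0.6] w 0.382 q [ 0.35  0.21  1.95 -0.    0.97 -1.6 ]
[0.008, -0.019, -0.027, 0, 0, 0.004, 1],
[0.015, -0.038, -0.053, 0, 0, 0.008, 1],
[0.025, -0.072, -0.053, 0, 0, 0.022, 1],
[0.035, -0.106, -0.053, 0, 0, 0.036, 1],
[0.044, -0.14, -0.053, 0, 0, 0.05, 1],
[0.054, -0.174, -0.053, 0, 0, 0.064, 1],
[0.063, -0.209, -0.053, 0, 0, 0.078, 1],
[0.073, -0.243, -0.053, 0, 0, 0.092, 1],
--- end [ 0.5538 -0.0315  0.14  ] 95.0
[-0.001, -0.035, 0.0, 0, 0, 0.014, 1],
[-0.001, -0.071, 0.0, 0, 0, 0.028, 1],
[-0.001, -0.071, 0.012, 0, 0, 0.028, 1],
[-0.001, -0.071, 0.024, 0, 0, 0.028, 1],
[-0.001, -0.071, 0.036, 0, 0, 0.028, 1],
[-0.001, -0.071, 0.036, 0, 0, 0.028, 1],
[-0.001, -0.071, 0.036, 0, 0, 0.028, 1],
[-0.001, -0.071, 0.036, 0, 0, 0.028, 1],
--- end [ 0.561 -0.102  0.104] 90.0
```

View pics/v15.png

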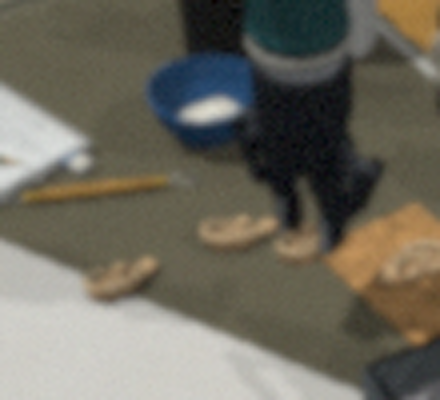

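Call:
apply_moves(plan=[[[0.008,-0.019,-0.027,0,0,0.004,1],[0.015,-0.038,-0.053,0,0,0.008,1],[0.025,-0.072,-0.053,0,0,0.022,1],[0.035,-0.106,-0.053,0,0,0.036,1],[0.044,-0.14,-0.053,0,0,0.05,1],[0.054,-0.174,-0.053,0,0,0.064,1],[0.063,-0.209,-0.053,0,0,0.078,1],[0.073,-0.243,-0.053,0,0,0.092,1]]])

```text
time: 37.18
tool_pos: [0.5516, -0.0334, 0.136]
tcp_rot: [0.135, -3.136, -0.001]
wrist_force: [0.6, -0.2, -1.2]
width: 0.385
```

Call:
apply_moves(plan=[[[-0.001,-0.035,0,0,0,0.014,1],[-0.001,-0.071,0,0,0,0.028,1],[-0.001,-0.071,0.012,0,0,0.028,1],[-0.001,-0.071,0.024,0,0,0.028,1],[-0.001,-0.071,0.036,0,0,0.028,1],[-0.001,-0.071,0.036,0,0,0.028,1],[-0.001,-0.071,0.036,0,0,0.028,1],[-0.001,-0.071,0.036,0,0,0.028,1]]])

```text
time: 37.85
tool_pos: [0.5598, -0.1012, 0.1009]
tcp_rot: [0.004, -3.14, -0.001]
wrist_force: [-0.0, 0.1, -0.2]
width: 0.385
```

Run:
```python
from h import *
avg(4);st()
t=snap('top','t16.png');s=snap('scene','s16.png')
cv2.imwrite('pics/v16.png',np.hstack([cv2.resize(t[170:270,310:430,::-1],(420,350),interpolation=cv2.INTER_CUBIC),cv2.resize(s[180:290,280:400,::-1],(380,350),interpolation=cv2.INTER_CUBIC)]))
```

```text
[ 0.5606 -0.1017  0.102 ] [0.0002 0.0002 0.0003]
t 38.05 p [ 0.5608 -0.102   0.1023] az 90.08 z [ 1.5e-03 -3.0e-04 -1.0e+00] F [0.5 0.3 0.3] w 0.389 q [-0.22  0.18  1.96  0.    1.   -1.8 ]
```

View pics/v16.png

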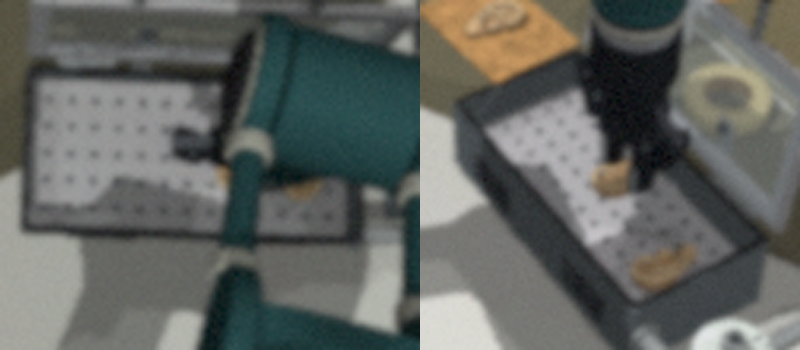

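Run:
```python
from h import *
print(onz('scene',356.7,264.2,.053)); print(onz('top',310+303/3.5,170+187/3.5,.053))
s=cv2.imread('pics/s16.png')[:,:,::-1].copy()
blobs(s,'scene',(345,250,375,280),.053,lo=(5,70,40))
```

```text
[ 0.55549492 -0.17050829  0.053     ]
[ 0.53799219 -0.17162155  0.053     ]
scene n 157 pix [356.1 264. ] mean [ 0.5545 -0.169 ] rect c [ 556.5 -165.4] size [58.6 35.5] az 6.1
```

Placed cast is where expected. Lower and release.

Call:
apply_moves(plan=[[[0,0,0.02,0,0,0,1],[0,0,0.035,0,0,0,1],[0,0,0.044,0,0,0,1],[0,0,0.049,0,0,0,1],[0,0,0.051,0,0,0,1],[0,0,0.052,0,0,0,1],[0,0,0.052,0,0,0,1],[0,0,0.052,0,0,0,1]]])

```text
time: 38.82
tool_pos: [0.5608, -0.1027, 0.0503]
tcp_rot: [-0.001, 3.14, -0.0]
wrist_force: [-0.8, 0.1, -0.1]
width: 0.387
```

Call:
apply_moves(plan=[[[0,0,0,0,0,0,1],[0,0,0,0,0,0,1],[0,0,0,0,0,0,0],[0,0,0,0,0,0,0],[0,0,0,0,0,0,0],[0,0,-0.01,0,0,0,0],[0,0,-0.045,0,0,0,0],[0,0,-0.085,0,0,0,0]]])

```text
time: 39.48
tool_pos: [0.5572, -0.1018, 0.1326]
tcp_rot: [0.001, -3.134, -0.003]
wrist_force: [1.2, -0.4, 0.1]
width: 0.503
```

Run:
```python
from h import *
avg(3);st()
t=snap('top','t17.png');s=snap('scene','s17.png')
casts(t)
cv2.imwrite('pics/v17.png',np.hstack([cv2.resize(t[150:290,190:430,::-1],None,fx=2,fy=2,interpolation=cv2.INTER_CUBIC),cv2.resize(s[180:290,280:400,::-1],(305,280),interpolation=cv2.INTER_CUBIC)]))
```

```text
[ 0.5647 -0.1035  0.1424] [0.0008 0.0002 0.0017]
t 39.63 p [ 0.5639 -0.1033  0.14  ] az 90.02 z [ 0.0097 -0.0022 -1.    ] F [0.4 0.3 0.3] w 0.501 q [-0.22  0.14  1.93 -0.    1.06 -1.8 ]
n 124 pix [265.8 205.8] mean [0.5832 0.2358] rect [582.9 228.7] [  6.4 151.6] 1.9 az -87.3
n 190 pix [227.1 220.1] mean [0.5341 0.3548] rect [535.2 352.2] [34.4 67. ] 68.7 az -13.1
n 192 pix [225.4 255.7] mean [0.4234 0.3535] rect [425.6 353.2] [62. 34.] 3.4 az 8.5
```

View pics/v17.png

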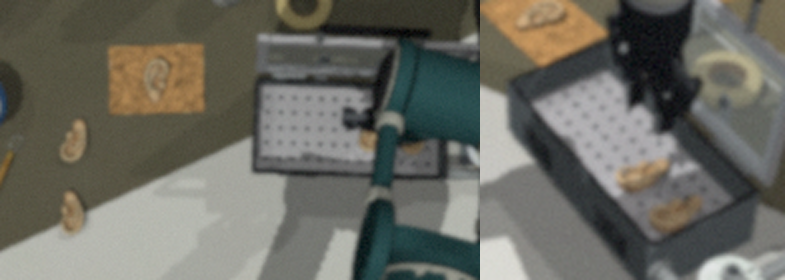

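Run:
```python
from h import *
plan([.561,-.1025,.137],90,[([.5345,.354,.137],76,13,-.3),([.5345,.354,.045],76,4,-.3),([.5345,.354,.04],76,1,-.3),([.5345,.354,.04],76,6,-.3)])
```

```text
[0.002, 0.035, 0.0, 0, 0, 0.006, -0.3],
[0.004, 0.07, 0.0, 0, 0, 0.012, -0.3],
[0.006, 0.105, 0.0, 0, 0, 0.018, -0.3],
[0.008, 0.14, 0.0, 0, 0, 0.024, -0.3],
[0.01, 0.176, 0.0, 0, 0, 0.03, -0.3],
[0.012, 0.211, 0.0, 0, 0, 0.036, -0.3],
[0.014, 0.246, 0.0, 0, 0, 0.042, -0.3],
[0.016, 0.281, 0.0, 0, 0, 0.048, -0.3],
--- end [0.5447 0.1784 0.137 ] 81.38461538461539
[0.007, 0.034, 0.0, 0, 0, 0.006, -0.3],
[0.015, 0.069, 0.0, 0, 0, 0.012, -0.3],
[0.022, 0.103, 0.0, 0, 0, 0.018, -0.3],
[0.029, 0.138, 0.0, 0, 0, 0.024, -0.3],
[0.036, 0.172, 0.0, 0, 0, 0.03, -0.3],
[0.036, 0.172, 0.023, 0, 0, 0.03, -0.3],
[0.036, 0.172, 0.046, 0, 0, 0.03, -0.3],
[0.036, 0.172, 0.069, 0, 0, 0.03, -0.3],
--- end [0.5345 0.354  0.068 ] 76.0
[0.0, 0.0, 0.023, 0, 0, 0.0, -0.3],
[0.0, 0.0, 0.028, 0, 0, 0.0, -0.3],
[0.0, 0.0, 0.028, 0, 0, 0.0, -0.3],
[0.0, 0.0, 0.028, 0, 0, 0.0, -0.3],
[0.0, 0.0, 0.028, 0, 0, 0.0, -0.3],
[0.0, 0.0, 0.028, 0, 0, 0.0, -0.3],
[0.0, 0.0, 0.028, 0, 0, 0.0, -0.3],
[0.0, 0.0, 0.028, 0, 0, 0.0, -0.3],
--- end [0.5345 0.354  0.04  ] 76.0
```

Call:
apply_moves(plan=[[[0.002,0.035,0,0,0,0.006,-0.3],[0.004,0.07,0,0,0,0.012,-0.3],[0.006,0.105,0,0,0,0.018,-0.3],[0.008,0.14,0,0,0,0.024,-0.3],[0.01,0.176,0,0,0,0.03,-0.3],[0.012,0.211,0,0,0,0.036,-0.3],[0.014,0.246,0,0,0,0.042,-0.3],[0.016,0.281,0,0,0,0.048,-0.3]]])

```text
time: 40.4
tool_pos: [0.542, 0.1797, 0.1325]
tcp_rot: [-0.237, -3.129, 0.002]
wrist_force: [1.1, -0.5, -0.8]
width: 0.647
```

Call:
apply_moves(plan=[[[0.007,0.034,0,0,0,0.006,-0.3],[0.015,0.069,0,0,0,0.012,-0.3],[0.022,0.103,0,0,0,0.018,-0.3],[0.029,0.138,0,0,0,0.024,-0.3],[0.036,0.172,0,0,0,0.03,-0.3],[0.036,0.172,0.023,0,0,0.03,-0.3],[0.036,0.172,0.046,0,0,0.03,-0.3],[0.036,0.172,0.069,0,0,0.03,-0.3]]])

```text
time: 41.07
tool_pos: [0.5328, 0.3544, 0.0631]
tcp_rot: [-0.38, -3.117, 0.002]
wrist_force: [-0.4, -1.1, -0.3]
width: 0.651
```

Call:
apply_moves(plan=[[[0,0,0.02,0,0,0,-0.3],[0,0,0.028,0,0,0,-0.3],[0,0,0.028,0,0,0,-0.3],[0,0,0.028,0,0,0,-0.3],[0,0,0.028,0,0,0,-0.3],[0,0,0.028,0,0,0,-0.3],[0,0,0.028,0,0,0,-0.3],[0,0,0.028,0,0,0,-0.3]]])

```text
time: 41.73
tool_pos: [0.5351, 0.3544, 0.0389]
tcp_rot: [0.383, 3.116, 0.002]
wrist_force: [-0.2, 0.2, -0.3]
width: 0.651
```

Run:
```python
from h import *
avg(2);st()
t=snap('top','t18.png');s=snap('scene','s18.png')
cv2.imwrite('pics/v18.png',np.hstack([cv2.resize(t[170:290,190:330,::-1],(420,360),interpolation=cv2.INTER_CUBIC),cv2.resize(s[120:220,200:310,::-1],(380,360),interpolation=cv2.INTER_CUBIC)]))
```

```text
[0.5348 0.3542 0.0385] [0.0001 0.0001 0.0001]
t 41.83 p [0.5347 0.3542 0.0384] az 75.98 z [ 1.2e-03  7.0e-04 -1.0e+00] F [ 0.2  0.  -0.3] w 0.653 q [ 0.55  0.38  1.84 -0.    0.92 -0.78]
```

View pics/v18.png

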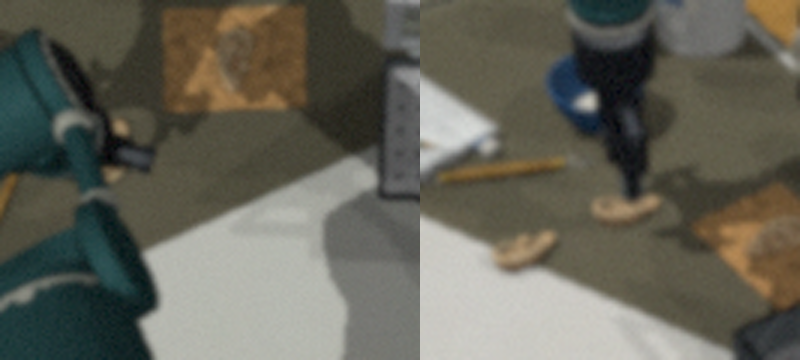

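Call:
apply_moves(plan=[[[0,0,0.01,0,0,0,-0.3],[0,0,0.02,0,0,0,-0.3],[0,0,0.027,0,0,0,-0.3],[0,0,0.031,0,0,0,-0.3],[0,0,0.0325,0,0,0,-0.3],[0,0,0.0325,0,0,0,1],[0,0,0.0325,0,0,0,1],[0,0,0.0325,0,0,0,1]]])

```text
time: 42.6
tool_pos: [0.5346, 0.3542, 0.0054]
tcp_rot: [0.383, 3.118, 0.001]
wrist_force: [-0.1, -0.4, -0.4]
width: 0.385
```

Call:
apply_moves(plan=[[[0,0,0,0,0,0,1],[0,0,0,0,0,0,1],[0,0,0,0,0,0,1],[0,0,0,0,0,0,1],[0,0,-0.01,0,0,0,1],[0,0,-0.03,0,0,0,1],[0,0,-0.055,0,0,0,1],[0,0,-0.08,0,0,0,1]]])

```text
time: 43.27
tool_pos: [0.5336, 0.3536, 0.0858]
tcp_rot: [-0.383, -3.117, 0.001]
wrist_force: [0.6, 0.7, -1.0]
width: 0.384
```

Run:
```python
from h import *
avg(2);st()
s=snap('scene','s19.png')
cv2.imwrite('pics/v19.png',cv2.resize(s[120:220,200:310,::-1],(440,400),interpolation=cv2.INTER_CUBIC))
plan([.5348,.354,.086],76,[([.535,.32,.138],77,2,1),([.561,-.036,.138],90,11,1),([.561,-.036,.104],90,3,1),([.561,-.036,.104],90,8,1)])
```

```text
[0.5376 0.356  0.092 ] [0.0003 0.0002 0.0006]
t 43.37 p [0.5379 0.3562 0.0915] az 75.98 z [ 0.0089  0.0054 -0.9999] F [1.1 1.  0.6] w 0.384 q [ 0.55  0.32  1.81  0.    1.01 -0.78]
[-0.004, -0.016, -0.026, 0, 0, -0.003, 1],
[-0.008, -0.033, -0.052, 0, 0, -0.006, 1],
[-0.019, -0.064, -0.052, 0, 0, -0.012, 1],
[-0.029, -0.095, -0.052, 0, 0, -0.019, 1],
[-0.039, -0.125, -0.052, 0, 0, -0.025, 1],
[-0.049, -0.156, -0.052, 0, 0, -0.032, 1],
[-0.059, -0.187, -0.052, 0, 0, -0.038, 1],
[-0.069, -0.218, -0.052, 0, 0, -0.045, 1],
--- end [0.5492 0.1258 0.138 ] 84.0909090909091
[-0.006, -0.032, 0.0, 0, 0, -0.007, 1],
[-0.011, -0.064, 0.0, 0, 0, -0.013, 1],
[-0.017, -0.096, 0.0, 0, 0, -0.02, 1],
[-0.023, -0.128, 0.0, 0, 0, -0.026, 1],
[-0.028, -0.16, 0.0, 0, 0, -0.033, 1],
[-0.028, -0.16, 0.011, 0, 0, -0.033, 1],
[-0.028, -0.16, 0.023, 0, 0, -0.033, 1],
[-0.028, -0.16, 0.034, 0, 0, -0.033, 1],
--- end [ 0.561 -0.036  0.104] 90.0
[0.0, 0.0, 0.0, 0, 0, 0.0, 1],
[0.0, 0.0, 0.0, 0, 0, 0.0, 1],
[0.0, 0.0, 0.0, 0, 0, 0.0, 1],
[0.0, 0.0, 0.0, 0, 0, 0.0, 1],
[0.0, 0.0, 0.0, 0, 0, 0.0, 1],
[0.0, 0.0, 0.0, 0, 0, 0.0, 1],
[0.0, 0.0, 0.0, 0, 0, 0.0, 1],
[0.0, 0.0, 0.0, 0, 0, 0.0, 1],
--- end [ 0.561 -0.036  0.104] 90.0
```

View pics/v19.png

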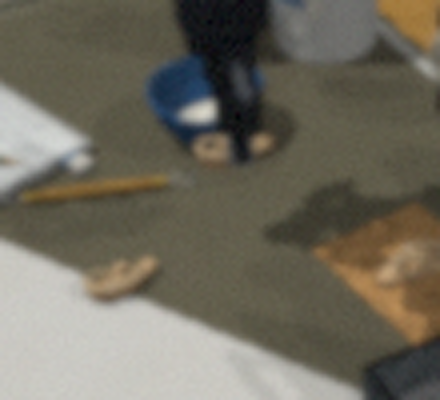

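Call:
apply_moves(plan=[[[-0.004,-0.016,-0.026,0,0,-0.003,1],[-0.008,-0.033,-0.052,0,0,-0.006,1],[-0.019,-0.064,-0.052,0,0,-0.012,1],[-0.029,-0.095,-0.052,0,0,-0.019,1],[-0.039,-0.125,-0.052,0,0,-0.025,1],[-0.049,-0.156,-0.052,0,0,-0.032,1],[-0.059,-0.187,-0.052,0,0,-0.038,1],[-0.069,-0.218,-0.052,0,0,-0.045,1]]])

```text
time: 44.08
tool_pos: [0.5472, 0.1241, 0.136]
tcp_rot: [-0.16, -3.136, 0.001]
wrist_force: [0.3, -0.1, -1.2]
width: 0.384
```

Call:
apply_moves(plan=[[[-0.006,-0.032,0,0,0,-0.007,1],[-0.011,-0.064,0,0,0,-0.013,1],[-0.017,-0.096,0,0,0,-0.02,1],[-0.023,-0.128,0,0,0,-0.026,1],[-0.028,-0.16,0,0,0,-0.033,1],[-0.028,-0.16,0.02,0,0,-0.033,1],[-0.028,-0.16,0.034,0,0,-0.033,1],[-0.028,-0.16,0.034,0,0,-0.033,1]]])

```text
time: 44.75
tool_pos: [0.5561, -0.0369, 0.0989]
tcp_rot: [-0.002, -3.134, -0.001]
wrist_force: [-0.2, 0.3, -1.1]
width: 0.38
```

Run:
```python
from h import *
avg(6);st()
t=snap('top','t20.png');s=snap('scene','s20.png')
blobs(s,'scene',(335,240,375,280),.053,lo=(5,70,40))
cv2.imwrite('pics/v20.png',np.hstack([cv2.resize(t[170:270,310:430,::-1],(420,350),interpolation=cv2.INTER_CUBIC),cv2.resize(s[180:290,280:400,::-1],(380,350),interpolation=cv2.INTER_CUBIC)]))
```

```text
[ 0.5592 -0.0361  0.1027] [0.0012 0.0002 0.0013]
t 45.05 p [ 0.5605 -0.0359  0.104 ] az 90.07 z [ 1.7e-03 -2.0e-04 -1.0e+00] F [ 0.1  0.4 -0.6] w 0.386 q [-0.11  0.16  1.97 -0.    1.   -1.68]
scene n 135 pix [343.3 248.6] mean [ 0.5586 -0.104 ] rect c [ 561.6 -104.8] size [28.9 60.8] az 2.0
scene n 163 pix [356.3 264. ] mean [ 0.5552 -0.1692] rect c [ 557.4 -165.2] size [60.4 35.6] az 5.6
```

View pics/v20.png

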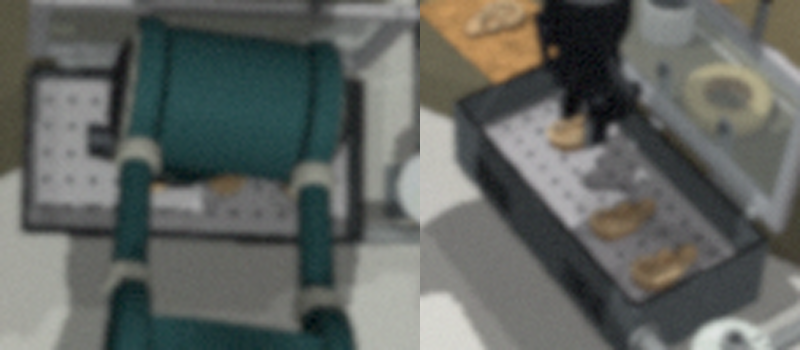

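Call:
apply_moves(plan=[[[0,0,0.02,0,0,0,1],[0,0,0.035,0,0,0,1],[0,0,0.044,0,0,0,1],[0,0,0.05,0,0,0,1],[0,0,0.052,0,0,0,1],[0,0,0.0535,0,0,0,1],[0,0,0.0535,0,0,0,1],[0,0,0.0535,0,0,0,1]]])

```text
time: 45.82
tool_pos: [0.5605, -0.0364, 0.0503]
tcp_rot: [-0.001, 3.14, -0.0]
wrist_force: [0.0, -1.0, -0.1]
width: 0.381
```

Call:
apply_moves(plan=[[[0,0,0,0,0,0,1],[0,0,0,0,0,0,1],[0,0,0,0,0,0,0],[0,0,0,0,0,0,0],[0,0,0,0,0,0,0],[0,0,-0.01,0,0,0,0],[0,0,-0.045,0,0,0,0],[0,0,-0.085,0,0,0,0]]])

```text
time: 46.48
tool_pos: [0.5567, -0.036, 0.1327]
tcp_rot: [0.0, -3.134, -0.001]
wrist_force: [0.9, -0.1, 0.1]
width: 0.495
```

Run:
```python
from h import *
avg(3);st()
t=snap('top','t21.png');s=snap('scene','s21.png')
casts(t)
blobs(s,'scene',(310,220,375,280),.053,lo=(5,70,40))
cv2.imwrite('pics/v21.png',np.hstack([cv2.resize(t[150:290,190:430,::-1],None,fx=2,fy=2,interpolation=cv2.INTER_CUBIC),cv2.resize(s[180:290,280:400,::-1],(305,280),interpolation=cv2.INTER_CUBIC)]))
plan([.561,-.0365,.136],90,[([.4235,.353,.136],98,13,-.3),([.4235,.353,.06],98,3,-.3)])
```

```text
[ 0.5643 -0.0368  0.1423] [0.0008 0.0001 0.0017]
t 46.63 p [ 0.5636 -0.0367  0.14  ] az 90.02 z [ 0.01   -0.0011 -0.9999] F [ 0.4 -0.4 -1.3] w 0.502 q [-0.11  0.13  1.94  0.    1.06 -1.68]
n 128 pix [266.  205.9] mean [0.5832 0.235 ] rect [582.9 228.7] [  6.4 151.6] 1.9 az -87.5
n 190 pix [225.3 255.8] mean [0.4231 0.3536] rect [424.3 353.1] [64.8 34. ] 3.6 az 8.5
scene n 116 pix [329.6 234.8] mean [ 0.5567 -0.0383] rect c [559.7 -38.8] size [57.7 27.7] az 6.3
scene n 129 pix [343.2 248.9] mean [ 0.5576 -0.1045] rect c [ 561.  -106.1] size [28.5 60. ] az 0.8
scene n 160 pix [356.3 264. ] mean [ 0.5549 -0.1694] rect c [ 557.3 -165.1] size [60.3 36. ] az 5.7
[0.011, 0.03, 0.0, 0, 0, -0.003, -0.3],
[0.021, 0.06, 0.0, 0, 0, -0.007, -0.3],
[0.032, 0.09, 0.0, 0, 0, -0.01, -0.3],
[0.042, 0.12, 0.0, 0, 0, -0.014, -0.3],
[0.053, 0.15, 0.0, 0, 0, -0.017, -0.3],
[0.063, 0.18, 0.0, 0, 0, -0.021, -0.3],
[0.074, 0.21, 0.0, 0, 0, -0.024, -0.3],
[0.085, 0.24, 0.0, 0, 0, -0.027, -0.3],
--- end [0.4764 0.2032 0.136 ] 94.92307692307692
[0.008, 0.031, 0.0, 0, 0, -0.003, -0.3],
[0.016, 0.062, 0.0, 0, 0, -0.007, -0.3],
[0.024, 0.092, 0.0, 0, 0, -0.01, -0.3],
[0.032, 0.123, 0.0, 0, 0, -0.014, -0.3],
[0.04, 0.154, 0.0, 0, 0, -0.017, -0.3],
[0.04, 0.154, 0.025, 0, 0, -0.017, -0.3],
[0.04, 0.154, 0.051, 0, 0, -0.017, -0.3],
[0.04, 0.154, 0.076, 0, 0, -0.017, -0.3],
--- end [0.4235 0.353  0.06  ] 98.0
```

View pics/v21.png

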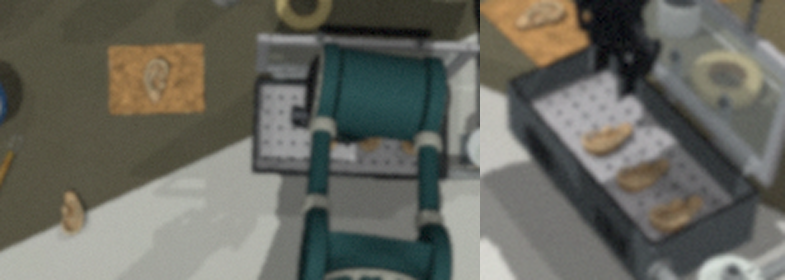

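Call:
apply_moves(plan=[[[0.011,0.03,0,0,0,-0.003,-0.3],[0.021,0.06,0,0,0,-0.007,-0.3],[0.032,0.09,0,0,0,-0.01,-0.3],[0.042,0.12,0,0,0,-0.014,-0.3],[0.053,0.15,0,0,0,-0.017,-0.3],[0.063,0.18,0,0,0,-0.021,-0.3],[0.074,0.21,0,0,0,-0.024,-0.3],[0.085,0.24,0,0,0,-0.027,-0.3]]])

```text
time: 47.4
tool_pos: [0.4724, 0.2044, 0.1326]
tcp_rot: [0.134, -3.135, 0.002]
wrist_force: [1.2, 0.5, -0.6]
width: 0.649
```

Call:
apply_moves(plan=[[[0.008,0.031,0,0,0,-0.003,-0.3],[0.016,0.062,0,0,0,-0.007,-0.3],[0.024,0.092,0,0,0,-0.01,-0.3],[0.032,0.123,0,0,0,-0.014,-0.3],[0.04,0.154,0,0,0,-0.017,-0.3],[0.04,0.154,0.025,0,0,-0.017,-0.3],[0.04,0.154,0.051,0,0,-0.017,-0.3],[0.04,0.154,0.076,0,0,-0.017,-0.3]]])

```text
time: 48.07
tool_pos: [0.4202, 0.3538, 0.0563]
tcp_rot: [0.22, -3.132, 0.002]
wrist_force: [0.1, 0.1, -1.4]
width: 0.653
```

Call:
apply_moves(plan=[[[0,0,0.015,0,0,0,-0.3],[0,0,0.02,0,0,0,-0.3],[0,0,0.02,0,0,0,-0.3],[0,0,0.02,0,0,0,-0.3],[0,0,0.02,0,0,0,-0.3],[0,0,0.02,0,0,0,-0.3],[0,0,0.02,0,0,0,-0.3],[0,0,0.02,0,0,0,-0.3]]])

```text
time: 48.73
tool_pos: [0.4224, 0.3541, 0.0395]
tcp_rot: [-0.217, 3.132, 0.002]
wrist_force: [-0.0, 0.7, 1.8]
width: 0.653
```

Run:
```python
from h import *
avg(2);st()
t=snap('top','t22.png');s=snap('scene','s22.png')
cv2.imwrite('pics/v22.png',np.hstack([cv2.resize(t[170:290,190:330,::-1],(420,360),interpolation=cv2.INTER_CUBIC),cv2.resize(s[120:220,200:310,::-1],(380,360),interpolation=cv2.INTER_CUBIC)]))
```

```text
[0.4221 0.354  0.0392] [0.0001 0.0001 0.0001]
t 48.83 p [0.422  0.3539 0.0391] az 97.93 z [ 9.e-04  7.e-04 -1.e+00] F [0.5 0.4 0.9] w 0.646 q [ 0.65  0.23  2.04  0.    0.87 -1.06]
```

View pics/v22.png

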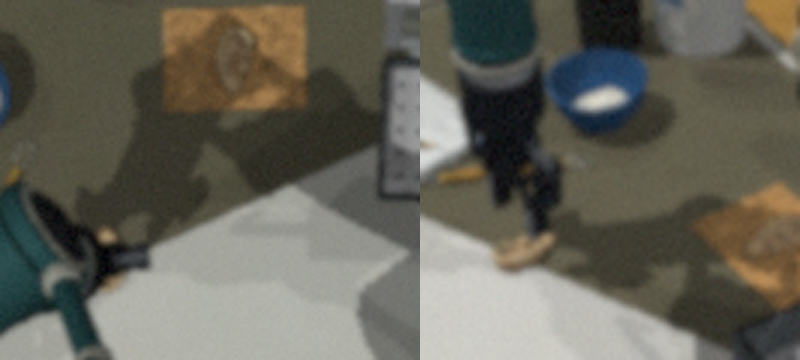

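Call:
apply_moves(plan=[[[-0.0015,0,0.01,0,0,0,-0.3],[-0.0015,0,0.02,0,0,0,-0.3],[-0.0015,0,0.027,0,0,0,-0.3],[-0.0015,0,0.031,0,0,0,-0.3],[-0.0015,0,0.0328,0,0,0,-0.3],[-0.0015,0,0.0328,0,0,0,1],[-0.0015,0,0.0328,0,0,0,1],[-0.0015,0,0.0328,0,0,0,1]]])

```text
time: 49.6
tool_pos: [0.4234, 0.3541, 0.006]
tcp_rot: [-0.218, 3.134, 0.0]
wrist_force: [0.1, -0.2, 0.6]
width: 0.379
```

Call:
apply_moves(plan=[[[0,0,0,0,0,0,1],[0,0,0,0,0,0,1],[0,0,0,0,0,0,1],[0,0,0,0,0,0,1],[0,0,-0.01,0,0,0,1],[0,0,-0.03,0,0,0,1],[0,0,-0.055,0,0,0,1],[0,0,-0.08,0,0,0,1]]])

```text
time: 50.27
tool_pos: [0.4226, 0.3535, 0.0866]
tcp_rot: [0.217, -3.133, 0.001]
wrist_force: [0.6, 0.6, -0.4]
width: 0.381
```

Run:
```python
from h import *
avg(2);st()
s=snap('scene','s23.png')
cv2.imwrite('pics/v23.png',cv2.resize(s[120:220,200:310,::-1],(440,400),interpolation=cv2.INTER_CUBIC))
plan([.4237,.354,.0864],98,[([.43,.32,.138],97,2,1),([.561,.029,.138],90,11,1),([.561,.029,.104],90,3,1)])
```

```text
[0.4262 0.3563 0.0921] [0.0002 0.0002 0.0007]
t 50.37 p [0.4265 0.3565 0.0914] az 97.94 z [ 0.0079  0.006  -1.    ] F [0.  0.3 0.7] w 0.381 q [ 0.65  0.16  2.    0.    0.97 -1.06]
[-0.001, -0.017, -0.026, 0, 0, 0.003, 1],
[-0.002, -0.035, -0.052, 0, 0, 0.006, 1],
[-0.01, -0.062, -0.052, 0, 0, 0.009, 1],
[-0.018, -0.09, -0.052, 0, 0, 0.013, 1],
[-0.026, -0.118, -0.052, 0, 0, 0.016, 1],
[-0.034, -0.146, -0.052, 0, 0, 0.02, 1],
[-0.042, -0.174, -0.052, 0, 0, 0.023, 1],
[-0.05, -0.202, -0.052, 0, 0, 0.027, 1],
--- end [0.5015 0.1613 0.138 ] 93.18181818181819
[-0.01, -0.027, 0.0, 0, 0, 0.004, 1],
[-0.021, -0.054, 0.0, 0, 0, 0.007, 1],
[-0.031, -0.081, 0.0, 0, 0, 0.011, 1],
[-0.042, -0.108, 0.0, 0, 0, 0.014, 1],
[-0.052, -0.135, 0.0, 0, 0, 0.018, 1],
[-0.052, -0.135, 0.011, 0, 0, 0.018, 1],
[-0.052, -0.135, 0.023, 0, 0, 0.018, 1],
[-0.052, -0.135, 0.034, 0, 0, 0.018, 1],
--- end [0.561 0.029 0.104] 90.0
```

View pics/v23.png

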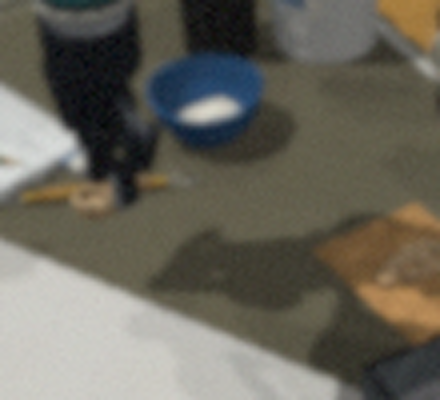

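Call:
apply_moves(plan=[[[-0.001,-0.017,-0.026,0,0,0.003,1],[-0.002,-0.035,-0.052,0,0,0.006,1],[-0.01,-0.062,-0.052,0,0,0.009,1],[-0.018,-0.09,-0.052,0,0,0.013,1],[-0.026,-0.118,-0.052,0,0,0.016,1],[-0.034,-0.146,-0.052,0,0,0.02,1],[-0.042,-0.174,-0.052,0,0,0.023,1],[-0.05,-0.202,-0.052,0,0,0.027,1]]])

```text
time: 51.08
tool_pos: [0.4998, 0.1591, 0.1365]
tcp_rot: [0.084, -3.138, 0.001]
wrist_force: [-0.2, 0.0, -0.6]
width: 0.382
```

Call:
apply_moves(plan=[[[-0.01,-0.027,0,0,0,0.004,1],[-0.021,-0.054,0,0,0,0.007,1],[-0.031,-0.081,0,0,0,0.011,1],[-0.042,-0.108,0,0,0,0.014,1],[-0.052,-0.135,0,0,0,0.018,1],[-0.052,-0.135,0.018,0,0,0.018,1],[-0.052,-0.135,0.034,0,0,0.018,1],[-0.052,-0.135,0.034,0,0,0.018,1]]])

```text
time: 51.75
tool_pos: [0.5561, 0.0279, 0.0991]
tcp_rot: [-0.007, -3.133, 0.0]
wrist_force: [-1.4, 0.6, -0.8]
width: 0.381
```

Run:
```python
from h import *
avg(6);st()
s=snap('scene','s24.png')
blobs(s,'scene',(310,220,375,280),.053,lo=(5,70,40))
cv2.imwrite('pics/v24.png',cv2.resize(s[170:290,270:400,::-1],None,fx=4,fy=4,interpolation=cv2.INTER_CUBIC))
```

```text
[0.5591 0.0289 0.1032] [0.0013 0.0003 0.0015]
t 52.05 p [0.5604 0.0292 0.1047] az 89.88 z [ 0.0016  0.     -1.    ] F [0.2 0.8 0.2] w 0.382 q [ 0.01  0.16  1.97  0.    1.   -1.56]
scene n 119 pix [329.3 234.7] mean [ 0.5563 -0.0376] rect c [560.8 -38.2] size [30.7 59.9] az 4.0
scene n 141 pix [343.  248.5] mean [ 0.558  -0.1033] rect c [ 561.3 -105.3] size [31.6 60.4] az -0.3
scene n 169 pix [356.2 263.9] mean [ 0.5552 -0.1687] rect c [ 557.2 -164.8] size [58.1 37.8] az 4.2
```

View pics/v24.png

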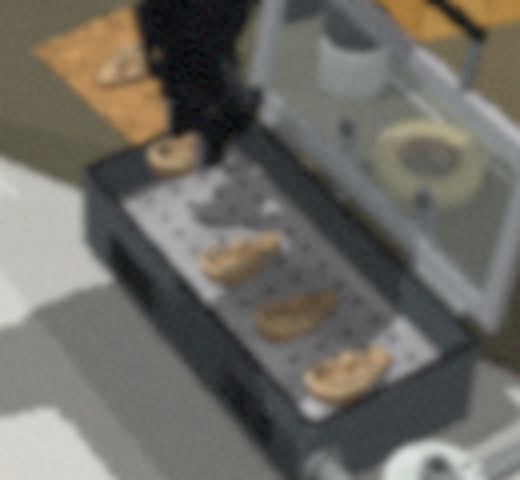

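Call:
apply_moves(plan=[[[0,0,0.02,0,0,0,1],[0,0,0.035,0,0,0,1],[0,0,0.044,0,0,0,1],[0,0,0.05,0,0,0,1],[0,0,0.052,0,0,0,1],[0,0,0.0535,0,0,0,1],[0,0,0.0535,0,0,0,1],[0,0,0.0535,0,0,0,1]]])

```text
time: 52.77
tool_pos: [0.5606, 0.0288, 0.051]
tcp_rot: [0.004, 3.14, -0.0]
wrist_force: [0.5, 0.8, -0.1]
width: 0.379
```

Call:
apply_moves(plan=[[[0,0,0,0,0,0,1],[0,0,0,0,0,0,1],[0,0,0,0,0,0,0],[0,0,0,0,0,0,0],[0,0,0,0,0,0,0],[0,0,-0.01,0,0,0,0],[0,0,-0.045,0,0,0,0],[0,0,-0.085,0,0,0,0]]])

```text
time: 53.43
tool_pos: [0.5567, 0.0287, 0.1334]
tcp_rot: [-0.004, -3.134, 0.0]
wrist_force: [1.2, 1.3, 0.0]
width: 0.501
```

Run:
```python
from h import *
avg(6);st()
s=snap('scene','s25.png');t=snap('top','t25.png')
blobs(s,'scene',(310,205,375,280),.053,lo=(5,70,40))
cv2.imwrite('pics/v25.png',cv2.resize(s[170:290,270:400,::-1],None,fx=4,fy=4,interpolation=cv2.INTER_CUBIC))
```

```text
[0.5623 0.0288 0.1396] [0.0023 0.     0.0037]
t 53.73 p [0.5591 0.0287 0.1348] az 89.84 z [-0.001  0.    -1.   ] F [ 0.1 -1.1 -0.5] w 0.498 q [ 0.01  0.13  1.95  0.    1.06 -1.56]
scene n 107 pix [317.3 221.4] mean [0.5574 0.0272] rect c [559.7  29.5] size [57.6 30.1] az 2.6
scene n 121 pix [329.5 234.7] mean [ 0.5566 -0.0378] rect c [561.  -38.7] size [60.1 31. ] az 6.7
scene n 139 pix [343.4 248.5] mean [ 0.5589 -0.1037] rect c [ 561.8 -104.4] size [31.5 60.1] az 2.5
scene n 169 pix [356.3 263.7] mean [ 0.5558 -0.1686] rect c [ 558.2 -165.4] size [59.6 35.8] az 5.7
```

View pics/v25.png

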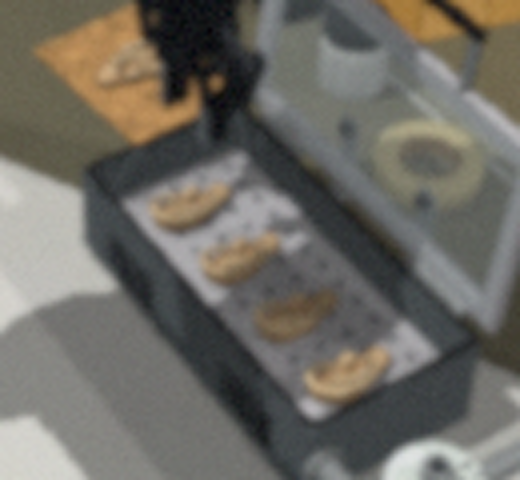

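View pics/t25.png

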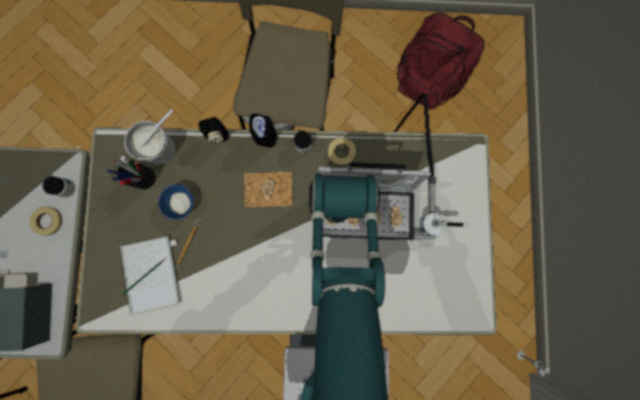

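Run:
```python
from h import *
plan([.561,.0288,.1368],90,[([.561,.0288,.37],36,8,0.2),([.60,-.03,.37],0,6,.2),([.667,-.069,.37],0,4,.2),([.667,-.069,.37],0,6,.2)])
```

```text
[0.0, 0.0, -0.029, 0, 0, 0.037, 0.2],
[0.0, 0.0, -0.058, 0, 0, 0.075, 0.2],
[0.0, 0.0, -0.087, 0, 0, 0.113, 0.2],
[0.0, 0.0, -0.117, 0, 0, 0.15, 0.2],
[0.0, 0.0, -0.146, 0, 0, 0.188, 0.2],
[0.0, 0.0, -0.175, 0, 0, 0.225, 0.2],
[0.0, 0.0, -0.204, 0, 0, 0.263, 0.2],
[0.0, 0.0, -0.233, 0, 0, 0.3, 0.2],
--- end [0.561  0.0288 0.37  ] 36.0
[-0.012, -0.001, 0.0, 0, 0, 0.033, 0.2],
[-0.023, -0.001, 0.0, 0, 0, 0.067, 0.2],
[-0.035, -0.002, 0.0, 0, 0, 0.1, 0.2],
[-0.047, -0.002, 0.0, 0, 0, 0.133, 0.2],
[-0.059, -0.003, 0.0, 0, 0, 0.167, 0.2],
[-0.07, -0.003, 0.0, 0, 0, 0.2, 0.2],
[-0.088, 0.005, 0.0, 0, 0, 0.2, 0.2],
[-0.106, 0.013, 0.0, 0, 0, 0.2, 0.2],
--- end [ 0.6335 -0.0495  0.37  ] 0.0
[-0.01, 0.017, 0.0, 0, 0, 0.0, 0.2],
[-0.019, 0.034, 0.0, 0, 0, 0.0, 0.2],
[-0.019, 0.034, 0.0, 0, 0, 0.0, 0.2],
[-0.019, 0.034, 0.0, 0, 0, 0.0, 0.2],
[-0.019, 0.034, 0.0, 0, 0, 0.0, 0.2],
[-0.019, 0.034, 0.0, 0, 0, 0.0, 0.2],
[-0.019, 0.034, 0.0, 0, 0, 0.0, 0.2],
[-0.019, 0.034, 0.0, 0, 0, 0.0, 0.2],
--- end [ 0.667 -0.069  0.37 ] 0.0
```

Call:
apply_moves(plan=[[[0,0,-0.029,0,0,0.037,0.2],[0,0,-0.058,0,0,0.075,0.2],[0,0,-0.087,0,0,0.112,0.2],[0,0,-0.117,0,0,0.15,0.2],[0,0,-0.146,0,0,0.188,0.2],[0,0,-0.175,0,0,0.225,0.2],[0,0,-0.204,0,0,0.263,0.2],[0,0,-0.233,0,0,0.3,0.2]]])

```text
time: 54.5
tool_pos: [0.559, 0.0287, 0.3678]
tcp_rot: [-1.437, -2.79, 0.002]
wrist_force: [0.0, -0.5, -0.7]
width: 0.401
```

Call:
apply_moves(plan=[[[-0.012,-0.001,0,0,0,0.033,0.2],[-0.023,-0.001,0,0,0,0.067,0.2],[-0.035,-0.002,0,0,0,0.1,0.2],[-0.047,-0.002,0,0,0,0.133,0.2],[-0.059,-0.003,0,0,0,0.167,0.2],[-0.07,-0.003,0,0,0,0.2,0.2],[-0.088,0.005,0,0,0,0.2,0.2],[-0.106,0.013,0,0,0,0.2,0.2]]])

```text
time: 55.17
tool_pos: [0.6322, -0.05, 0.3664]
tcp_rot: [-2.223, -2.216, 0.003]
wrist_force: [0.1, -0.9, 0.7]
width: 0.399
```

Call:
apply_moves(plan=[[[-0.01,0.017,0,0,0,0,0.2],[-0.019,0.034,0,0,0,0,0.2],[-0.019,0.034,0,0,0,0,0.2],[-0.019,0.034,0,0,0,0,0.2],[-0.019,0.034,0,0,0,0,0.2],[-0.019,0.034,0,0,0,0,0.2],[-0.019,0.034,0,0,0,0,0.2],[-0.019,0.034,0,0,0,0,0.2]]])

```text
time: 55.83
tool_pos: [0.6658, -0.0682, 0.3685]
tcp_rot: [2.224, 2.219, 0.0]
wrist_force: [-0.6, -0.1, 0.2]
width: 0.398
```

Run:
```python
from h import *
avg(4);st()
s=snap('scene','s26.png')
cv2.imwrite('pics/v26.png',cv2.resize(s[90:290,270:430,::-1],None,fx=2.8,fy=2.8,interpolation=cv2.INTER_CUBIC))
```

```text
[ 0.666  -0.0684  0.3686] [0.0001 0.0001 0.    ]
t 56.03 p [ 0.6661 -0.0685  0.3686] az -0.14 z [ 5.e-04 -1.e-04 -1.e+00] F [ 0.2 -0.6  0.5] w 0.4 q [-0.14  0.2   1.43 -0.    1.51 -0.14]
```

View pics/v26.png

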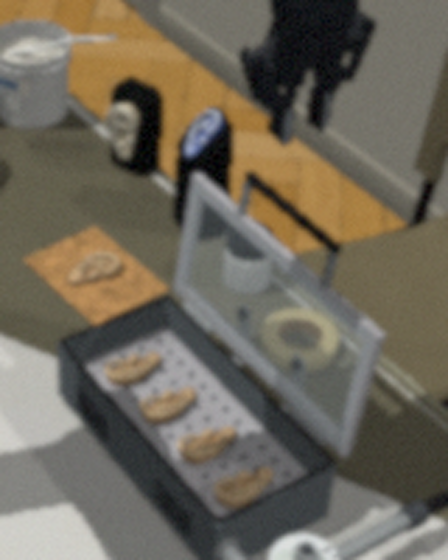

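Call:
apply_moves(plan=[[[0,0.001,0.02,0,0,0,0.2],[0,0.001,0.04,0,0,0,0.2],[0,0.001,0.06,0,0,0,0.2],[0,0.001,0.075,0,0,0,0.2],[0,0.001,0.09,0,0,0,0.2],[0,0.001,0.098,0,0,0,0.2],[0,0.001,0.101,0,0,0,0.2],[0,0.001,0.101,0,0,0,0.2]]])

```text
time: 56.75
tool_pos: [0.6669, -0.0686, 0.2664]
tcp_rot: [-2.224, -2.218, 0.001]
wrist_force: [1.3, 0.0, -0.3]
width: 0.401
```

Call:
apply_moves(plan=[[[0,0,0,0,0,0,0.4],[0,0,0,0,0,0,0.6],[0,0,0,0,0,0,0.7],[0,0,0,0,0,0,1],[0,0,0,0,0,0,1],[0,0,0,0,0,0,1],[0,0,0,0,0,0,1],[0,0,0,0,0,0,1]]], force=30)

```text
time: 57.42
tool_pos: [0.6668, -0.0688, 0.2687]
tcp_rot: [-2.225, -2.218, 0.001]
wrist_force: [-5.6, -0.3, 4.5]
width: 0.128
```

Run:
```python
from h import *
avg(4);st()
s=snap('scene','s27.png')
cv2.imwrite('pics/v27.png',cv2.resize(s[90:290,270:430,::-1],None,fx=2.8,fy=2.8,interpolation=cv2.INTER_CUBIC))
```

```text
[ 0.6668 -0.0688  0.2687] [0. 0. 0.]
t 57.62 p [ 0.6668 -0.0688  0.2686] az -0.17 z [-3.e-04 -2.e-04 -1.e+00] F [-5.  -0.5  4.7] w 0.125 q [-0.14  0.24  1.57 -0.    1.34 -0.14]
```

View pics/v27.png

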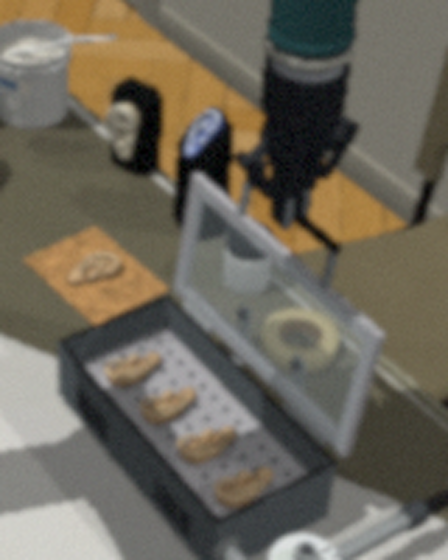

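Run:
```python
from h import *
h=np.array([.639,.0735])
def bp(a): a=np.radians(a); return h+.1967*np.array([-np.cos(a),np.sin(a)])
A=98
for k in range(8):
    print(k,A,'->',A-12,bp(A-12).round(4)); 
    for j in range(1,9): print([0]+(np.round(bp(A-1.5*j)-bp(A),4)*[1,-1]).tolist()+[0,0,0,1],end=', ')
    print(); A-=12
```

```text
0 98 -> 86 [0.6253 0.2697]
[0, -0.0051, -0.0006, 0, 0, 0, 1], [0, -0.0102, -0.0012, 0, 0, 0, 1], [0, -0.0154, -0.0015, 0, 0, 0, 1], [0, -0.0205, -0.0018, 0, 0, 0, 1], [0, -0.0257, -0.0019, 0, 0, 0, 1], [0, -0.0308, -0.0019, 0, 0, 0, 1], [0, -0.036, -0.0017, 0, 0, 0, 1], [0, -0.0411, -0.0014, 0, 0, 0, 1], 
1 86 -> 74 [0.5848 0.2626]
[0, -0.0051, 0.0004, 0, 0, 0, 1], [0, -0.0103, 0.001, 0, 0, 0, 1], [0, -0.0154, 0.0017, 0, 0, 0, 1], [0, -0.0204, 0.0025, 0, 0, 0, 1], [0, -0.0255, 0.0035, 0, 0, 0, 1], [0, -0.0305, 0.0046, 0, 0, 0, 1], [0, -0.0355, 0.0058, 0, 0, 0, 1], [0, -0.0405, 0.0071, 0, 0, 0, 1], 
2 74 -> 62 [0.5467 0.2472]
[0, -0.0049, 0.0015, 0, 0, 0, 1], [0, -0.0098, 0.0031, 0, 0, 0, 1], [0, -0.0147, 0.0048, 0, 0, 0, 1], [0, -0.0195, 0.0067, 0, 0, 0, 1], [0, -0.0242, 0.0087, 0, 0, 0, 1], [0, -0.0289, 0.0108, 0, 0, 0, 1], [0, -0.0335, 0.013, 0, 0, 0, 1], [0, -0.0381, 0.0154, 0, 0, 0, 1], 
3 62 -> 50 [0.5126 0.2242]
[0, -0.0045, 0.0025, 0, 0, 0, 1], [0, -0.009, 0.0051, 0, 0, 0, 1], [0, -0.0133, 0.0078, 0, 0, 0, 1], [0, -0.0176, 0.0106, 0, 0, 0, 1], [0, -0.0219, 0.0135, 0, 0, 0, 1],
[... 592 characters left out ...]
1], [0, -0.017, 0.0257, 0, 0, 0, 1], [0, -0.0195, 0.0303, 0, 0, 0, 1], [0, -0.0218, 0.0349, 0, 0, 0, 1], 
6 26 -> 14 [0.4481 0.1211]
[0, -0.0022, 0.0047, 0, 0, 0, 1], [0, -0.0043, 0.0094, 0, 0, 0, 1], [0, -0.0062, 0.0141, 0, 0, 0, 1], [0, -0.008, 0.019, 0, 0, 0, 1], [0, -0.0097, 0.0238, 0, 0, 0, 1], [0, -0.0113, 0.0287, 0, 0, 0, 1], [0, -0.0128, 0.0337, 0, 0, 0, 1], [0, -0.0141, 0.0386, 0, 0, 0, 1], 
7 14 -> 2 [0.4424 0.0804]
[0, -0.0012, 0.005, 0, 0, 0, 1], [0, -0.0022, 0.0101, 0, 0, 0, 1], [0, -0.0031, 0.0151, 0, 0, 0, 1], [0, -0.0039, 0.0202, 0, 0, 0, 1], [0, -0.0046, 0.0253, 0, 0, 0, 1], [0, -0.0051, 0.0304, 0, 0, 0, 1], [0, -0.0055, 0.0356, 0, 0, 0, 1], [0, -0.0057, 0.0407, 0, 0, 0, 1],
```

Call:
apply_moves(plan=[[[0,-0.0045,-0.0006,0,0,0,1],[0,-0.01,-0.0012,0,0,0,1],[0,-0.0154,-0.0015,0,0,0,1],[0,-0.0205,-0.0018,0,0,0,1],[0,-0.0257,-0.0019,0,0,0,1],[0,-0.0308,-0.0019,0,0,0,1],[0,-0.036,-0.0017,0,0,0,1],[0,-0.0411,-0.0014,0,0,0,1]]])

```text
time: 58.33
tool_pos: [0.626, -0.0684, 0.2695]
tcp_rot: [2.224, 2.218, 0.002]
wrist_force: [2.0, 0.8, 1.2]
width: 0.124
```

Call:
apply_moves(plan=[[[0,-0.0051,0.0004,0,0,0,1],[0,-0.0103,0.001,0,0,0,1],[0,-0.0154,0.0017,0,0,0,1],[0,-0.0204,0.0025,0,0,0,1],[0,-0.0255,0.0035,0,0,0,1],[0,-0.0305,0.0046,0,0,0,1],[0,-0.0355,0.0058,0,0,0,1],[0,-0.0405,0.0071,0,0,0,1]]])

```text
time: 59.0
tool_pos: [0.5848, -0.0681, 0.2611]
tcp_rot: [-2.224, -2.218, 0.0]
wrist_force: [0.8, 1.3, 2.2]
width: 0.129
```

Call:
apply_moves(plan=[[[0,-0.0049,0.0015,0,0,0,1],[0,-0.0098,0.0031,0,0,0,1],[0,-0.0147,0.0048,0,0,0,1],[0,-0.0195,0.0067,0,0,0,1],[0,-0.0242,0.0087,0,0,0,1],[0,-0.0289,0.0108,0,0,0,1],[0,-0.0335,0.013,0,0,0,1],[0,-0.0381,0.0154,0,0,0,1]]])

```text
time: 59.67
tool_pos: [0.5469, -0.068, 0.2455]
tcp_rot: [-2.224, -2.218, -0.0]
wrist_force: [-3.0, 3.0, 4.5]
width: 0.125
```

Run:
```python
from h import *
s=st()
p=s['tool_pos'];print(np.hypot(p[0]-.639,p[2]-.0735))
```

```text
t 59.67 p [ 0.5469 -0.068   0.2455] az -0.16 z [-7.e-04  7.e-04 -1.e+00] F [-3.   3.   4.5] w 0.125 q [-0.17  0.02  1.85  0.    1.27 -0.17]
0.1950916221608772
```

Call:
apply_moves(plan=[[[0,-0.0047,0.002,0,0,0,1],[0,-0.0094,0.0044,0,0,0,1],[0,-0.0138,0.007,0,0,0,1],[0,-0.0182,0.0098,0,0,0,1],[0,-0.0225,0.0127,0,0,0,1],[0,-0.0266,0.0158,0,0,0,1],[0,-0.0307,0.0189,0,0,0,1],[0,-0.0347,0.0222,0,0,0,1]]])

```text
time: 60.33
tool_pos: [0.5121, -0.0677, 0.2232]
tcp_rot: [-2.224, -2.217, -0.0]
wrist_force: [-0.4, 5.5, 1.3]
width: 0.13
```

Call:
apply_moves(plan=[[[0,-0.0039,0.0034,0,0,0,1],[0,-0.0077,0.0068,0,0,0,1],[0,-0.0114,0.0104,0,0,0,1],[0,-0.0151,0.014,0,0,0,1],[0,-0.0186,0.0178,0,0,0,1],[0,-0.022,0.0216,0,0,0,1],[0,-0.0253,0.0256,0,0,0,1],[0,-0.0286,0.0296,0,0,0,1]]])

```text
time: 61.0
tool_pos: [0.4833, -0.0679, 0.1935]
tcp_rot: [-2.224, -2.217, 0.001]
wrist_force: [1.1, 5.2, 0.1]
width: 0.127
```

Call:
apply_moves(plan=[[[0,-0.0031,0.0041,0,0,0,1],[0,-0.0061,0.0083,0,0,0,1],[0,-0.009,0.0125,0,0,0,1],[0,-0.0118,0.0169,0,0,0,1],[0,-0.0145,0.0213,0,0,0,1],[0,-0.017,0.0257,0,0,0,1],[0,-0.0195,0.0303,0,0,0,1],[0,-0.0218,0.0349,0,0,0,1]]])

```text
time: 61.67
tool_pos: [0.462, -0.0681, 0.1588]
tcp_rot: [-2.224, -2.218, 0.001]
wrist_force: [-0.5, 5.3, 0.8]
width: 0.128
```

Run:
```python
from h import *
s=st()
p=s['tool_pos'];print(np.hypot(p[0]-.639,p[2]-.0735))
s=snap('scene','s28.png')
cv2.imwrite('pics/v28.png',cv2.resize(s[150:300,240:400,::-1],None,fx=3.5,fy=3.5,interpolation=cv2.INTER_CUBIC))
```

```text
t 61.67 p [ 0.462  -0.0681  0.1588] az -0.16 z [-6.e-04  0.e+00 -1.e+00] F [-0.5  5.3  0.8] w 0.128 q [-0.2  -0.08  2.11 -0.    1.1  -0.2 ]
0.1965082157219844
```

View pics/v28.png

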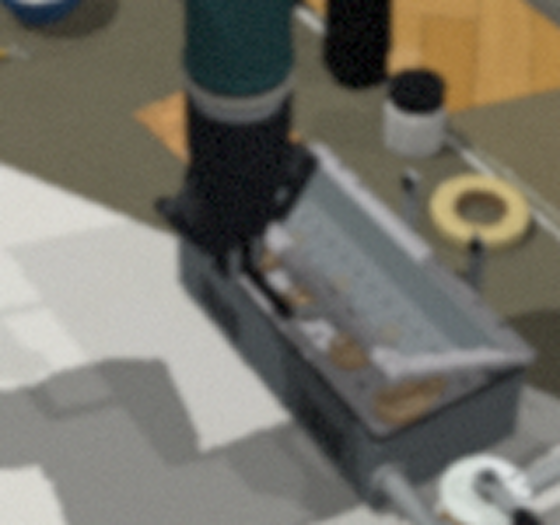

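Call:
apply_moves(plan=[[[0,-0.0022,0.0047,0,0,0,1],[0,-0.0043,0.0094,0,0,0,1],[0,-0.0062,0.0141,0,0,0,1],[0,-0.008,0.019,0,0,0,1],[0,-0.0097,0.0238,0,0,0,1],[0,-0.0113,0.0287,0,0,0,1],[0,-0.0128,0.0337,0,0,0,1],[0,-0.0141,0.0386,0,0,0,1]]])

```text
time: 62.38
tool_pos: [0.4482, -0.0681, 0.1202]
tcp_rot: [2.224, 2.218, -0.0]
wrist_force: [-1.0, 3.9, -1.6]
width: 0.126
```

Call:
apply_moves(plan=[[[0,-0.001,0.004,0,0,0,1],[0,-0.0018,0.0075,0,0,0,1],[0,-0.0024,0.011,0,0,0,1],[0,-0.003,0.0145,0,0,0,1],[0,-0.0036,0.018,0,0,0,1],[0,-0.004,0.0215,0,0,0,1],[0,-0.0045,0.0248,0,0,0,1],[0,-0.0049,0.028,0,0,0,1]]])

```text
time: 63.05
tool_pos: [0.4435, -0.0681, 0.0925]
tcp_rot: [2.224, 2.218, -0.0]
wrist_force: [-2.6, 2.5, -0.3]
width: 0.126
```

Call:
apply_moves(plan=[[[0,-0.0001,0.002,0,0,0,1],[0,-0.0002,0.004,0,0,0,1],[0,-0.0004,0.006,0,0,0,1],[0,-0.0006,0.008,0,0,0,1],[0,-0.0007,0.01,0,0,0,1],[0,-0.0008,0.012,0,0,0,1],[0,-0.0009,0.014,0,0,0,1],[0,-0.001,0.016,0,0,0,1]]])

```text
time: 63.72
tool_pos: [0.4425, -0.0682, 0.077]
tcp_rot: [2.224, 2.218, -0.0]
wrist_force: [-7.5, 3.6, 20.5]
width: 0.129
```

Run:
```python
from h import *
s=st()
```

```text
t 63.72 p [ 0.4425 -0.0682  0.077 ] az -0.15 z [-2.e-04 -2.e-04 -1.e+00] F [-7.5  3.6 20.5] w 0.129 q [-0.21 -0.01  2.22 -0.    0.93 -0.21]
```

Call:
apply_moves(plan=[[[0,0,0,0,0,0,0.7],[0,0,0,0,0,0,0.4],[0,0,0,0,0,0,0.2],[0,0,0,0,0,0,0.2],[0,0,0,0,0,0,0.2],[0,0,-0.015,0,0,0,0.2],[0,0,-0.05,0,0,0,0.2],[0,0,-0.09,0,0,0,0.2]]])

```text
time: 64.38
tool_pos: [0.4399, -0.0676, 0.1651]
tcp_rot: [-2.221, -2.215, 0.006]
wrist_force: [0.5, -0.6, 0.4]
width: 0.401
```

Call:
apply_moves(plan=[[[-0.03,0,-0.03,0,0,0,0.2],[-0.065,0,-0.05,0,0,0,0.2],[-0.1,0,-0.06,0,0,0,0.2],[-0.135,0,-0.06,0,0,0,0.2],[-0.17,-0.01,-0.06,0,0,0,0.2],[-0.2,-0.02,-0.06,0,0,0,0.2],[-0.23,-0.03,-0.06,0,0,0,0.2],[-0.25,-0.04,-0.06,0,0,0,0.2]]])

```text
time: 65.05
tool_pos: [0.4012, -0.3207, 0.2269]
tcp_rot: [2.225, 2.216, -0.001]
wrist_force: [1.2, -0.6, 0.7]
width: 0.399
```

Run:
```python
from h import *
avg(4);st()
s=snap('scene','s29.png');t=snap('top','t29.png')
cv2.imwrite('pics/v29.png',cv2.resize(s[160:310,210:410,::-1],None,fx=4,fy=4,interpolation=cv2.INTER_CUBIC))
cv2.imwrite('pics/t29a.png',cv2.resize(t[140:280,300:460,::-1],None,fx=4,fy=4,interpolation=cv2.INTER_CUBIC))
```

```text
[ 0.4007 -0.3203  0.2267] [0.0007 0.0019 0.0001]
t 65.25 p [ 0.4016 -0.3181  0.2266] az -0.26 z [-0.e+00  7.e-04 -1.e+00] F [-0.2  0.  -1.1] w 0.398 q [-0.72 -0.04  1.95  0.    1.23 -0.71]
```

View pics/v29.png

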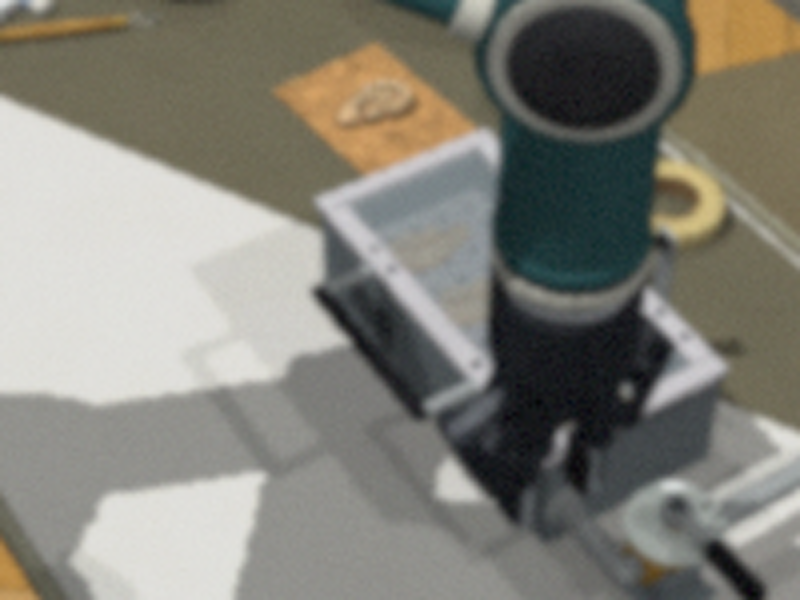

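View pics/t29a.png

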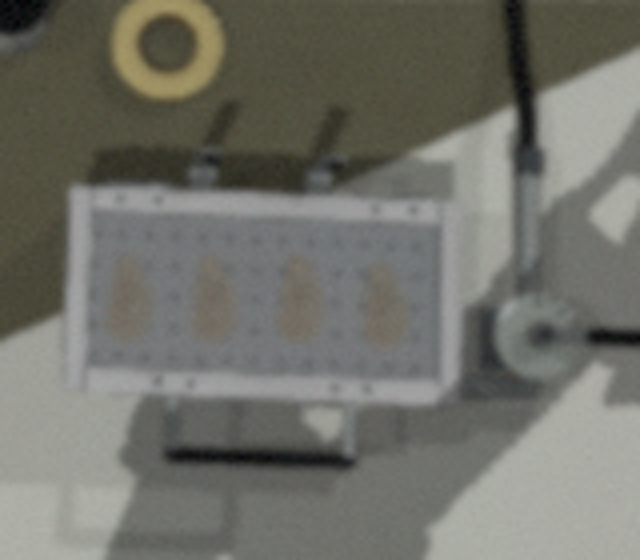

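Call:
apply_moves(plan=[[[-0.005,0.035,0,0,0,-0.003,-0.2],[-0.01,0.07,0,0,0,-0.003,-0.2],[-0.016,0.105,0,0,0,-0.003,-0.2],[-0.021,0.139,0,0,0,-0.003,-0.2],[-0.021,0.139,0.03,0,0,-0.003,-0.2],[-0.021,0.139,0.06,0,0,-0.003,-0.2],[-0.021,0.139,0.08,0,0,-0.003,-0.2],[-0.021,0.139,0.09,0,0,-0.003,-0.2]]])

```text
time: 66.02
tool_pos: [0.5397, -0.3362, 0.1327]
tcp_rot: [-2.207, -2.227, 0.001]
wrist_force: [-1.2, 0.7, 0.4]
width: 0.6
```

Call:
apply_moves(plan=[[[0,0,0,0,0,0,-0.2],[0,0,0,0,0,0,-0.2],[0,0,0,0,0,0,-0.2],[0,0,0,0,0,0,-0.2],[0,0,0,0,0,0,-0.2],[0,0,0,0,0,0,-0.2],[0,0,0,0,0,0,-0.2],[0,0,0,0,0,0,-0.2]]])

```text
time: 66.68
tool_pos: [0.5408, -0.3396, 0.1373]
tcp_rot: [2.214, 2.228, 0.0]
wrist_force: [-0.4, 0.3, -0.5]
width: 0.602
```

Run:
```python
from h import *
avg(4);st()
s=snap('scene','s30.png')
cv2.imwrite('pics/v30.png',cv2.resize(s[220:340,330:490,::-1],None,fx=4,fy=4,interpolation=cv2.INTER_CUBIC))
```

```text
[ 0.5407 -0.3394  0.1369] [0.     0.     0.0001]
t 66.88 p [ 0.5407 -0.3394  0.1367] az 0.37 z [-1.e-04  0.e+00 -1.e+00] F [ 0.4 -0.4  0.3] w 0.604 q [-0.6   0.27  1.78 -0.    1.09 -0.61]
```

View pics/v30.png

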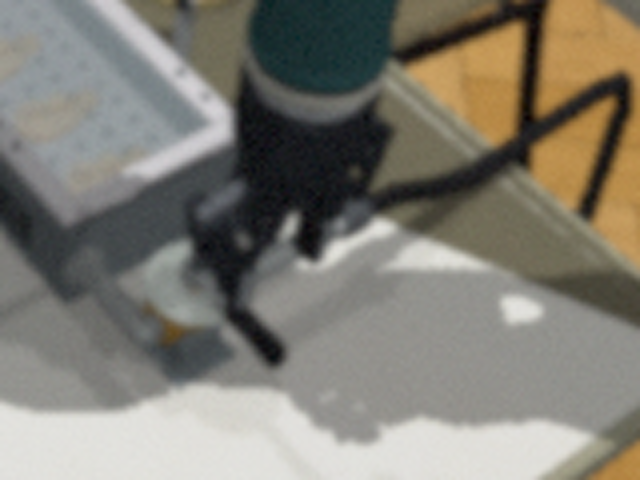

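Position good. Descend, grip.

Call:
apply_moves(plan=[[[0,0,0.02,0,0,0,-0.2],[0,0,0.04,0,0,0,-0.2],[0,0,0.055,0,0,0,-0.2],[0,0,0.064,0,0,0,-0.2],[0,0,0.069,0,0,0,-0.2],[0,0,0.07,0,0,0,-0.2],[0,0,0.07,0,0,0,-0.2],[0,0,0.07,0,0,0,-0.2]]])

```text
time: 67.6
tool_pos: [0.5415, -0.3399, 0.0679]
tcp_rot: [2.213, 2.228, 0.0]
wrist_force: [0.3, -0.9, -0.7]
width: 0.6
```

Call:
apply_moves(plan=[[[0,0,0,0,0,0,0.3],[0,0,0,0,0,0,0.6],[0,0,0,0,0,0,1],[0,0,0,0,0,0,1],[0,0,0,0,0,0,1],[0,0,0,0,0,0,1],[0,0,0,0,0,0,1],[0,0,0,0,0,0,1]]], force=30)

```text
time: 68.27
tool_pos: [0.5407, -0.3397, 0.0676]
tcp_rot: [2.213, 2.229, -0.001]
wrist_force: [-2.3, -0.6, 5.4]
width: 0.145
```

Run:
```python
from h import *
avg(4);s=st();print(s['torque'])
arc([.5407,-.3394],.3,np.array([.541,-.281]),45/8*np.arange(1,9))
```

```text
[ 0.5407 -0.3397  0.0676] [0. 0. 0.]
t 68.47 p [ 0.5407 -0.3397  0.0676] az 0.41 z [ 1.e-04 -7.e-04 -1.e+00] F [-3.3 -0.2  5.2] w 0.145 q [-0.6   0.34  1.83 -0.    0.97 -0.61]
[0.03231407 0.521214   0.30493914]
[0.0002, 0.0057, 0.0, 0.0, 0.0, -0.0312]
[0.001, 0.0114, 0.0, 0.0, 0.0, -0.0625]
[0.0023, 0.017, 0.0, 0.0, 0.0, -0.0938]
[0.0042, 0.0224, 0.0, 0.0, 0.0, -0.125]
[0.0066, 0.0276, 0.0, 0.0, 0.0, -0.1562]
[0.0095, 0.0325, 0.0, 0.0, 0.0, -0.1875]
[0.0129, 0.0372, 0.0, 0.0, 0.0, -0.2188]
[0.0167, 0.0415, 0.0, 0.0, 0.0, -0.25]
end [ 0.5820829  -0.32250717] 45.3
```

Call:
apply_moves(plan=[[[0.0002,0.0057,0,0,0,-0.031,1],[0.001,0.0114,0,0,0,-0.0625,1],[0.0023,0.017,0,0,0,-0.094,1],[0.0042,0.0224,0,0,0,-0.125,1],[0.0066,0.0276,0,0,0,-0.156,1],[0.0095,0.0325,0,0,0,-0.1875,1],[0.0129,0.0372,0,0,0,-0.219,1],[0.0167,0.0415,0,0,0,-0.25,1]]])

```text
time: 69.13
tool_pos: [0.5818, -0.3219, 0.0675]
tcp_rot: [-1.186, -2.908, -0.001]
wrist_force: [-4.3, 2.1, 7.9]
width: 0.145
```

Call:
apply_moves(plan=[[[0,0,0,0,0,0,1],[0,0,0,0,0,0,1],[0,0,0,0,0,0,1],[0,0,0,0,0,0,1],[0,0,0,0,0,0,1],[0,0,0,0,0,0,1],[0,0,0,0,0,0,1],[0,0,0,0,0,0,1]]])

```text
time: 69.8
tool_pos: [0.582, -0.3218, 0.0676]
tcp_rot: [-1.192, -2.906, -0.001]
wrist_force: [-2.6, 1.9, 7.2]
width: 0.146
```

Run:
```python
from h import *
avg(4);s=st();p=s['tool_pos']-np.array([.541,-.281,0]);print(s['torque'],np.degrees(np.arctan2(p[1],p[0]))+90,np.hypot(p[0],p[1]))
```

```text
[ 0.5819 -0.3218  0.0676] [0. 0. 0.]
t 70.0 p [ 0.5819 -0.3218  0.0676] az 45.39 z [-5.e-04  7.e-04 -1.e+00] F [-3.6  1.6  6.4] w 0.143 q [-0.54  0.38  1.77  0.    0.99 -1.34]
[0.36919056 0.53974739 0.1578729 ] 45.067857241280606 0.057827041222414555
```

Call:
apply_moves(plan=[[[0,0,0,0,0,0,0.6],[0,0,0,0,0,0,0.2],[0,0,0,0,0,0,0],[0,0,0,0,0,0,0],[0,0,0,0,0,0,0],[0,0,-0.015,0,0,0,0],[0,0,-0.045,0,0,0,0],[0,0,-0.085,0,0,0,0]]])

```text
time: 70.67
tool_pos: [0.5793, -0.3207, 0.148]
tcp_rot: [-1.189, -2.898, -0.002]
wrist_force: [0.4, 0.4, -0.1]
width: 0.496
```

Call:
apply_moves(plan=[[[0,-0.02,-0.04,0,0,0,0],[0.02,-0.05,-0.08,0,0,0,0],[0.04,-0.08,-0.1,0,0,0,0],[0.06,-0.11,-0.11,0,0,0,0],[0.09,-0.13,-0.12,0,0,0,0],[0.12,-0.15,-0.12,0,0,0,0],[0.15,-0.17,-0.12,0,0,0,0],[0.18,-0.18,-0.12,0,0,0,0]]])

```text
time: 71.33
tool_pos: [0.3253, -0.3243, 0.2721]
tcp_rot: [1.194, 2.905, -0.002]
wrist_force: [-1.2, 0.2, 1.1]
width: 0.501
```

Call:
apply_moves(plan=[[[0.03,0,0,0,0,0,0],[0.06,0,0,0,0,0,0],[0.09,0,0,0,0,0,0],[0.12,0,0,0,0,0,0],[0.14,0,0,0,0,0,0],[0.14,0,0,0,0,0,0],[0.14,0,0,0,0,0,0],[0.14,0,0,0,0,0,0]]])

```text
time: 72.0
tool_pos: [0.2284, -0.2262, 0.2721]
tcp_rot: [1.192, 2.905, -0.001]
wrist_force: [0.8, -0.0, 0.1]
width: 0.506
```

Run:
```python
from h import *
avg(3);st()
s=snap('scene','s31.png');t=snap('top','t31.png')
cv2.imwrite('pics/v31.png',cv2.resize(s[160:310,210:410,::-1],None,fx=4,fy=4,interpolation=cv2.INTER_CUBIC))
cv2.imwrite('pics/t31a.png',cv2.resize(t[140:280,300:460,::-1],None,fx=4,fy=4,interpolation=cv2.INTER_CUBIC))
```

```text
[ 0.2285 -0.2263  0.2719] [0.     0.     0.0001]
t 72.15 p [ 0.2285 -0.2262  0.2718] az 45.39 z [-2.e-04  3.e-04 -1.e+00] F [-0.3  0.7  0.6] w 0.501 q [-0.86 -0.49  2.2   0.    1.42 -1.65]
```

View pics/v31.png

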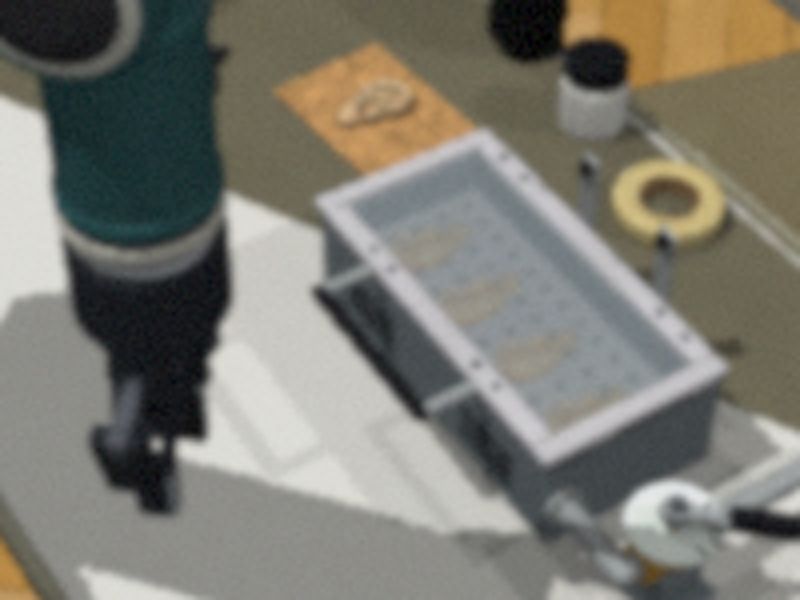

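View pics/t31a.png

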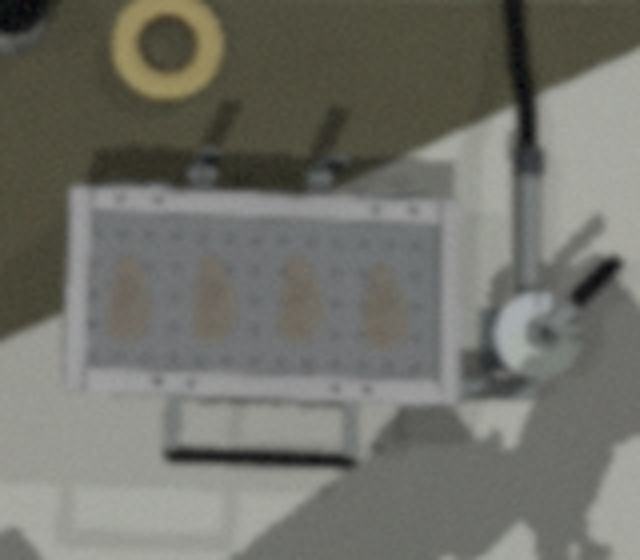

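View pics/t31.png

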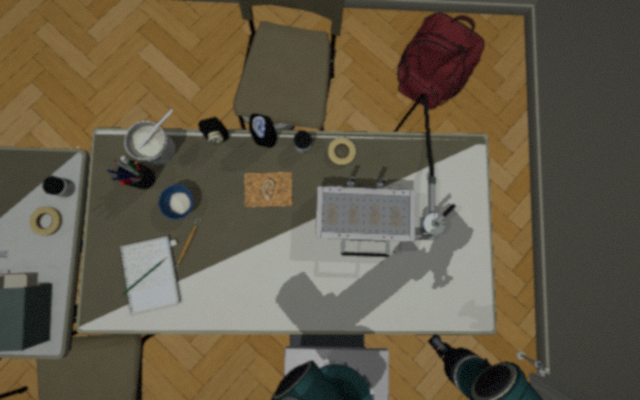

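Run:
```python
from h import *
t=cv2.imread('pics/t31.png'); 
g=cv2.cvtColor(t,cv2.COLOR_BGR2GRAY); m=np.zeros_like(g); m[200:220,438:460]=(g[200:220,438:460]<60)
v,u=np.nonzero(m); W=np.array([onz('top',a,b,.087)[:2] for a,b in zip(u,v)])
wt=(90-g[v,u].astype(float)); c=np.average(W,axis=0,weights=wt); print(len(u),c)
_,e=np.linalg.eigh(np.cov(W.T,aweights=wt)); d=e[:,1]*np.sign(e[0,1]); print('dir',np.degrees(np.arctan2(d[1],d[0]))+90)
for ax in([.541,-.281],[.539,-.280]): r=c-ax; print('ax',np.degrees(np.arctan2(r[1],r[0]))+90,np.hypot(*r))
```

```text
55 [ 0.58078389 -0.31954207]
dir 46.00002500050184
ax 45.90831980780705 0.055391780429021875
ax 46.57900674146607 0.05752798491741067
```

```bash
python3 -c "
from workcell import bot
print(bot.finish_job())"
```

```text
the job is handed in; nothing more can be done
None
```

The job is done and handed in at about 72 s, with every step carried out in the order you gave. No verdict is reported.

- **Valve shut:** I turned it to its stop and felt about 11 N of resistance there. It stayed shut the whole time the cover was up.
- **Cover lifted:** I raised it slowly to its back stop. The sideways force at the wrist reached about 22 N part-way, because my path ran slightly inside the bar's true arc. I corrected the path for the rest of the lift.
- **Casts:** The dry cast lies on the cork mat. All four fresh casts lie flat, side by side on the shelf, about 65 mm apart. I saw no cast knocked aside.
- **Cover lowered:** It seated with about 20 N of contact. In the final pictures its edges and bar are at the same pixels as at the start.
- **Valve half open:** I set it only after the cover was down. The arm's own reading puts the handle at about 45°. The coarser camera measurement gave 45.9 to 46.6°, so the two disagree by about a degree.
- **Other objects:** In the last overhead picture the tape, bowl and jar look unmoved.

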